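# Pry up the valve guard and set the air valve two turns open

## Task

The air valve of the drill-press test stand must be reset. Pry the clear hinged guard up by its overhanging lip with the blade tool and swing it open to just past upright, lay the tool back down flat on the table, then take the crank handle of the valve wheel, turn the wheel clockwise until it is shut against its stop and back it off exactly two full turns. Finish while still holding the handle, with the wheel at rest and the other things on the bench left where they are.

Things in the scene. Friction and masses are not known exactly. Their poses are not given: they have to be found in the camera images.
- stand: (Sizes in mm.) Fixed grey valve stand, 180 (its x) x 200 (its y) mm; origin on the table under the wheel's axis, z up. A tray with walls 40 high, a brass valve in the middle, a rear wall at its +y end up to 115, and two steel posts 12 square at x = +-80, y = -85, 117 high. A clear guard lies on top, hinged at the rear wall. Brass pipe stubs stick out behind to y = 140, 30 above the table.
- cover (a joint): Hinge angle of the guard: 0 shut (level), 1.57 upright, 2.1 leaning back on its stop; it swings about the stand's x, over towards its +y. A clear plate, aluminium edge, 180 wide (stand's x), 220 from hinge to lip, 4 thick, 120 g. The stiff hinge keeps it where it is left; lifting it takes about 1.3 N at the lip. Shut, it covers the wheel.
- cover_lip (a point): Middle of the guard's free edge, on its underside: when shut 115 from the wheel's axis towards the stand's -y, 118 above the table. The lip overhangs the posts by 24 and the tray by 15; between the posts the space under it is free: up to 60 in from the edge nothing stands higher than 40 above the table.
- cover_hinge (a point): Middle of the guard's hinge axis, fixed on the stand at its x = 0, y = 105, 118 above the table.
- valve (a joint): Angle of the dark steel valve wheel (rim radius 42, upright axis): 0 shut against its hard stop, growing counter-clockwise seen from above (opening), 6.283 per turn; starts between 1.2 and 3.8, two turns open is 12.566. Friction 0.1 N m (2.5 N at the handle); it stays where it is left. At 0 and after each full turn the handle lies towards the stand's -x.
- wheel_center (a point): Point on the wheel's axis at the height of the rim's centre, 58 above the table; the rim is 12 thick, top at 64.
- handle_mid (a point): Middle of the upright black crank handle: a round grip 24 in diameter, 40 high (68 to 108 above the table, this point at 88), 42 from the wheel's axis. It spins freely on its pin, so a gripper can carry it round the circle without turning.
- pry_tool: The blade tool, loose, 120 g, lying flat. Origin on its underside below the grip point; x runs along the tool towards the blade's tip, z up. Wooden handle 28 wide, 28 high, from x = -80 to +30; flat steel blade 16 wide, 3 thick, from x = 30 to 150, at mid height (14 above the underside).
- pry_grip (a point): Grip point of the blade tool: centre of the handle's section at x = 0 of the tool, 14 above its underside, about 18 ahead of the centre of mass.
- pry_tip (a point): Middle of the blade's end, 150 in front of the grip point along the tool's x, 14 above the underside.
- chuck: Bystander: steel drill chuck standing, 50 diameter, 72 high; origin at its foot.
- wrench: Bystander: open-ended wrench lying flat; origin under its middle.
- specimen: Bystander: steel block 25 x 40 x 14; origin under its centre.
- jar: Bystander: glass jar with steel lid, 60 diameter, 75 high; origin at its foot.
- oil: Bystander: white oil bottle, 56 diameter, 110 high; origin at its foot.
- stub: Bystander: aluminium round stub standing, 24 diameter, 50 high; origin at its foot.
- brush: Bystander: small bench brush lying flat; origin under its middle.
Things that resemble listed ones, but are neither listed nor needed, are in the scene too. There is more than one size of the pry_tool; the job needs the larger.

How it is judged:
By the outcome, as a careful person would: the job done as asked, in the order asked, and still so for the second after the job is handed in, while the arm keeps its last pose, push and grip.
It also fails if it takes over 72 s, if anything falls off the work surface, if the arm or the gripper's body presses on something with over 40 N, if the wrist force passes 120 N, or if a joint passes its speed limit or range.

## Robot

A 6-joint arm with a two-finger parallel gripper is mounted at the origin on the work surface. World frame = base frame: x ahead of the robot, y to its left, z up, the work surface at z = 0. Lengths are in m, angles in degrees, forces in N, time in s.
With the tool pointing down it reaches from about 0.325 to 1 m from the base axis. Payload 5.1 kg.
Tool frame: the origin (TCP) lies on the centre line of the jaws, within the pads' length; the fingertips stand 14 mm ahead of it and the grasp point (between the pads) lies 5 mm behind it; y points along the fingers, x is the direction in which the jaws open and shut, and the axes are right-handed (so a half turn about y gives the same grasp; the last joint's range is limited). The gripper opens to 85 mm and grips with 20 to 120 N. Pads are 22 mm wide; open, the fingers measure 114 mm over their backs; the gripper's body (76 mm by 85 mm) begins 54 mm behind the grasp point. The pads swing forward as they close: fully open they stand 13 mm farther back than shut.
Start: joints at [66.601, 7.093, 94.555, -0, 78.352, -4.733], TCP at [0.208, 0.616, 0.245] pointing down, gripper open.
Joint ranges: [-149.61, 149.61], [-58.7, 133.49], [1.44, 155.28], [-77.14, 257.14], [18.33, 153.61], [-166.67, 166.67]. Speed limits (degrees/s): [147.25, 147.25, 180, 180, 180, 180].

## Interface

Orientations are given as [roll, pitch, yaw] about the fixed x, y, z axes, in that order (R = Rz(yaw) Ry(pitch) Rx(roll)).
In Python, from cell import observe, eyes, ticket, spotter gives the robot as it stands.
- The arm moves only by the tool send_rows, never from a script. Its argument "moves" is a list of rows, each an object with "translation": the shift along the tool's x, y, z in units of 25 mm (1.0 is 25 mm), a list of three; "yaw": the turn about the tool's y in units of 5 degrees (1.0 is 5 degrees); "grip": the opening in per cent of the stroke, from 0 (shut) to 100 (fully open). In form: [{"translation": [dx, dy, dz], "yaw": yaw, "grip": grip}, ...]. A call has 1 to 20 rows; each row is the pose to reach, as a shift and turn from the pose measured when the call began, along the tool's axes at that moment; what a row does not reach only later rows make up. A row lasts 1/8 s, in which the tool goes at most 62.5 mm and 10.7 degrees, less where a joint would pass 70% of its speed; a pose out of reach is approached as far as the arm can. A call with a gripper value outside its range is refused whole. The fingers move at their own pace and stop on an object; "force" is the grip in N (left out, the last holds). Time passes only in rows, so rows that repeat a pose let the fingers close. It gives the time, the measured TCP pose, the force and the opening at its end, in the units of the state.
- observe(): the state, without advancing time (a new reading comes with each control period).
- eyes.read_camera(name): name is "scene" or "top" or "wrist"; returns the picture (480x640x3 uint8, red, green, blue); there is no depth.
- eyes.get_calibration(name): a dict with "fx", "fy", "cx", "cy" (pixels), "cam_to_world" (4x4, takes a point from camera to world coordinates). Camera axes: x right, y down, z forward; pixel columns grow to the right and rows downward; lengths in m; the calibration is good to about 2 mm. The wrist camera is an equidistant fisheye: a pixel r from the principal point sees the ray r / f radians off the axis. A picture is of the moment at which its call begins: read the wrist's pose just before it. get_calibration takes no time and is no camera call; for the wrist camera it gives the pose at the moment of the call.
- ticket.finish_job(): hands the job in, once; it reports no verdict.
Trained networks look in the newest picture that a camera, given by its name, has taken for a name from the list of things; names that differ only in an ending like _2 or _b are one class to them, and where a whole thing is asked for, a point or a joint stands for the part that bears it (a point fixed in the world has none). Each returns a list of dicts, best first, with "confidence" (0 to 1); they miss things now and then, are a little off and sometimes report something else, mostly with a low value. They report only what shows in the picture. A call takes as long as a camera call. They do not tell look-alikes from the thing itself.
- spotter.search_frame(camera, query): "xyz" ([x, y, z] in m, in world coordinates, good to about 4 mm: the middle of the surface that is visible of it).
- spotter.outline_of(camera, query): "pixels" (480x640 bool, what is visible of it).
The state is a dict: "time": time; "joint_positions": joint angles; "qd": joint speeds; "effort": joint torques, N m; "eef_pos": TCP position; "tcp_rot": TCP orientation; "contact_force": force on the tool from outside, world axes, zero at the start; "moment": the same for the moment, N m; "opening": finger opening in m.
Only numpy, scipy, OpenCV 4.12 (cv2) and the standard library are available. Lean on these libraries where they do the work, as an engineer would, in place of code of your own. Each camera call takes 0.05 s, during which the arm holds its last target.

## Working session

There is one attempt and no reset: what is moved stays moved. The work goes in short steps, Python scripts to look and compute and a tool call to move; the robot and the scene stay as the last step left them, time stands still between calls to the robot, and variables do not carry over. Pictures are saved under pics/ and viewed, and the job is handed in when it is done.

Besides the shell and the picture viewer there is one more tool, called after "Emit:" as name([rows], argument=value, ...), one row to a line, values as JSON. send_rows: Moves the arm, as the interface text tells. Its arguments: {"type":"object","properties":{"moves":{"type":"array","items":{"type":"object","properties":{"translation":{"type":"array","items":{"type":"number"}},"yaw":{"type":"number"},"grip":{"type":"number"}}}},"force":{"type":"number"}},"required":["moves"]}

```bash
mkdir -p pics; ls; python3 - <<'E'
from cell import observe, eyes, ticket, spotter
import cv2
print(observe())
for n in ("scene","top","wrist"):
    im=eyes.read_camera(n); cv2.imwrite(f"pics/{n}0.png",im[:,:,::-1])
    print(n,eyes.get_calibration(n))
E
```

```text
pics
{'time': 0.0, 'joint_positions': array([ 6.66002847e+01,  7.13288444e+00,  9.46352003e+01,  3.08567228e-04,
        7.83522505e+01, -4.73306767e+00]), 'qd': array([-0.05771113,  0.02145183,  0.051032  ,  0.03777878, -0.01064069,
       -0.01290162]), 'effort': array([ 1.21475059e-04, -4.23619723e+01, -3.65444183e+01,  3.06237808e-07,
        6.98748539e-03, -8.66776645e-06]), 'eef_pos': array([0.2078348 , 0.61525177, 0.24404836]), 'tcp_rot': array([-89.98976963,   0.11989995,  71.3333005 ]), 'contact_force': array([0.44343384, 0.16788251, 0.50492721]), 'moment': array([ 0.01577768,  0.02153515, -0.0356278 ]), 'opening': 0.08546990948579826}
scene {'fx': 617.3722038917745, 'fy': 617.3722038917745, 'cx': 319.25909680002854, 'cy': 235.28566024407928, 'cam_to_world': array([[ 0.87152622,  0.35770495, -0.33539411,  1.03979161],
       [ 0.4902527 , -0.64919391,  0.58154928, -0.79320678],
       [-0.00971276, -0.67126331, -0.74115533,  1.16372584],
       [ 0.        ,  0.        ,  0.        ,  1.        ]])}
top {'fx': 502.70249590324715, 'fy': 502.70249590324715, 'cx': 321.92502560382155, 'cy': 243.45828705930347, 'cam_to_world': array([[ 0.01916387, -0.99609028,  0.08623749,  0.44634333],
       [-0.9996771 , -0.01765028,  0.01827989,  0.03685281],
       [-0.01668631, -0.08655996, -0.99610689,  1.37349954],
       [ 0.        ,  0.        ,  0.        ,  1.        ]])}
wrist {'fx': 371.64829954431775, 'fy': 371.64829954431775, 'cx': 321.02546358515735, 'cy': 243.58199077743356, 'cam_to_world': array([[ 0.31921541,  0.89691314,  0.30602017,  0.13000118],
       [ 0.947678  , -0.30115358, -0.1058911 ,  0.64152202],
       [-0.00281605,  0.32381066, -0.94611771,  0.37530093],
       [ 0.        ,  0.        ,  0.        ,  1.        ]])}
```

View pics/scene0.png

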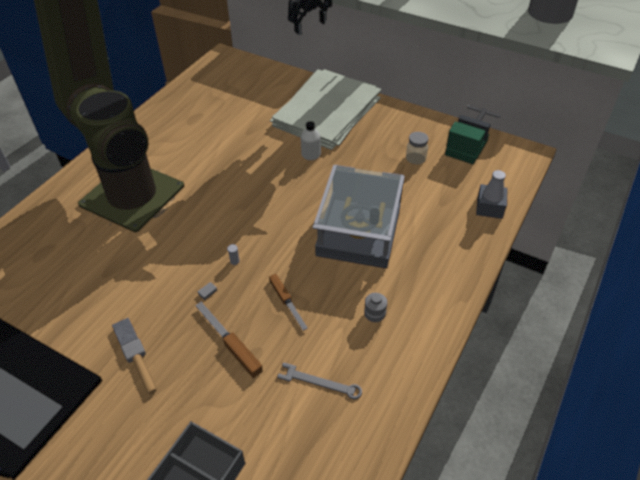

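View pics/top0.png

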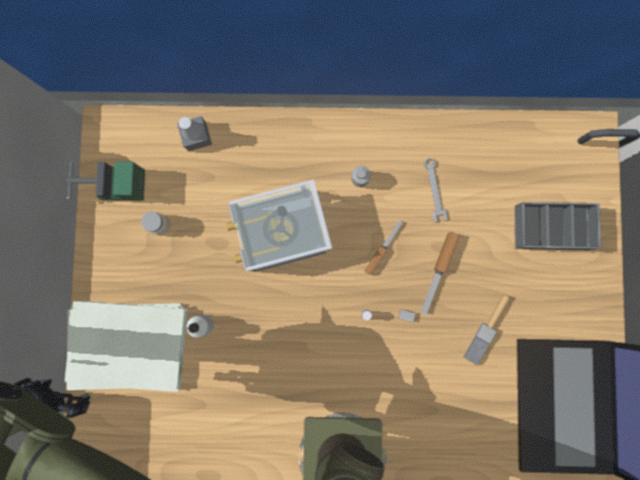

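View pics/wrist0.png

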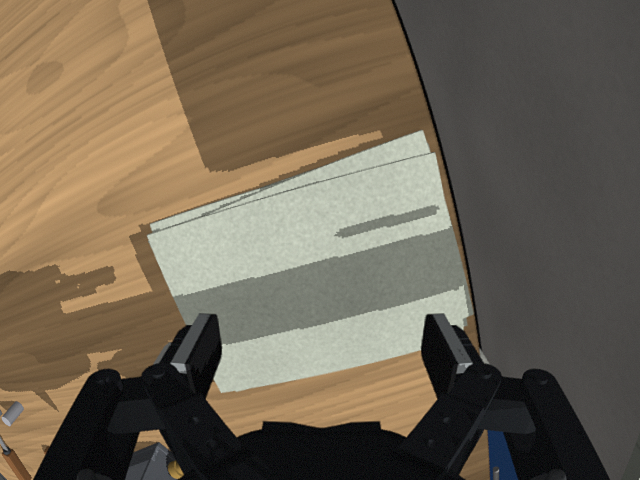

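The scene picture shows the stand at about (362,215), with the hinge and rear wall on the far left side. Pry-tool candidates:
- large one, scene (228,340) / top (441,272)
- small one, scene (288,302) / top (385,248)
- brush, also with a wooden handle, scene (133,352) / top (488,330)

By the description I choose the larger one. I'll measure it and check it in a crop.

```bash
cat > h.py <<'E'
from cell import observe, eyes, ticket, spotter
import numpy as np, cv2
def q(cam,names):
    eyes.read_camera(cam)
    for n in names:
        r=spotter.search_frame(cam,n)
        print(cam,n,[(np.round(d['xyz'],4).tolist(),round(d['confidence'],2)) for d in r[:4]])
def proj(cam,p):
    c=eyes.get_calibration(cam);T=np.linalg.inv(c['cam_to_world']);v=T[:3,:3]@np.array(p)+T[:3,3]
    return c['cx']+c['fx']*v[0]/v[2],c['cy']+c['fy']*v[1]/v[2]
def unproj(cam,u,v,z):
    c=eyes.get_calibration(cam);M=c['cam_to_world'];d=M[:3,:3]@np.array([(u-c['cx'])/c['fx'],(v-c['cy'])/c['fy'],1]);o=M[:3,3]
    return o+d*(z-o[2])/d[2]
def st():
    s=observe();print('t',round(s['time'],2),'p',np.round(s['eef_pos'],4),'rot',np.round(s['tcp_rot'],2),'F',np.round(s['contact_force'],1),'open',round(s['opening'],4),'q',np.round(s['joint_positions'],1));return s
E
python3 - <<'E'
from h import *
q('top',['pry_tool','pry_grip','pry_tip','cover_lip','cover_hinge','wheel_center','handle_mid','stand'])
q('scene',['pry_grip','pry_tip','cover_lip','cover_hinge','wheel_center','handle_mid'])
im=eyes.read_camera('top')
cv2.imwrite('pics/crop_tool.png',cv2.resize(im[200:330,350:490],None,fx=5,fy=4.6,interpolation=2)[:,:,::-1])
cv2.imwrite('pics/crop_stand.png',cv2.resize(im[165:285,215:345],None,fx=5,fy=5,interpolation=2)[:,:,::-1])
E
```

```text
top pry_tool [([0.516, -0.2584, 0.0269], 0.84), ([0.5425, -0.0895, 0.0223], 0.8)]
top pry_grip [([0.5166, -0.2602, 0.0323], 0.97), ([0.5412, -0.0909, 0.0183], 0.91)]
top pry_tip [([0.5409, -0.0906, 0.0207], 0.9), ([0.5099, -0.2591, 0.0285], 0.74)]
top cover_lip [([0.6018, 0.1672, 0.1222], 0.84)]
top cover_hinge [([0.6008, 0.1702, 0.1265], 0.6), ([0.5969, 0.1696, 0.1236], 0.59)]
top wheel_center []
top handle_mid [([0.5955, 0.1703, 0.1226], 0.33)]
top stand [([0.5976, 0.1734, 0.1217], 0.56)]
scene pry_grip [([0.5444, -0.0991, 0.0133], 0.98), ([0.5252, -0.2694, 0.0265], 0.6)]
scene pry_tip [([0.5427, -0.1032, 0.0173], 0.81), ([0.607, 0.1381, 0.1238], 0.74), ([0.5299, -0.2662, 0.0248], 0.61)]
scene cover_lip [([0.603, 0.1574, 0.121], 0.62)]
scene cover_hinge [([0.6113, 0.1297, 0.1157], 0.62)]
scene wheel_center [([0.525, -0.2676, 0.0268], 0.26)]
scene handle_mid []
```

View pics/crop_tool.png

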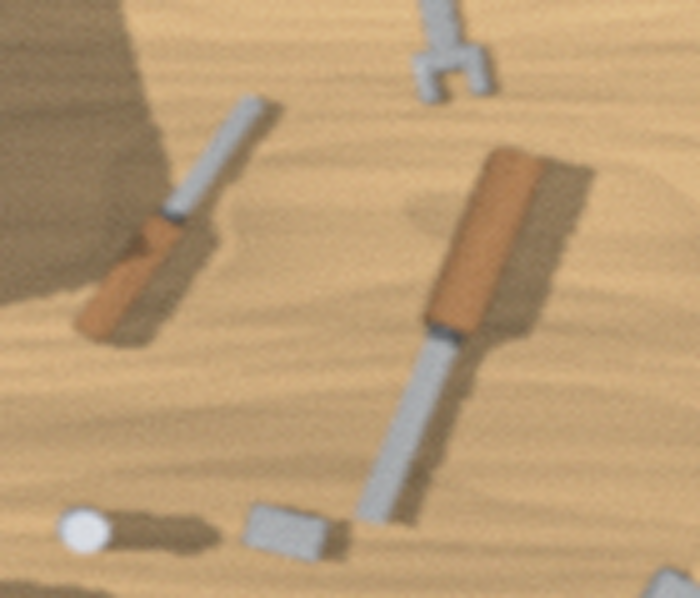

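View pics/crop_stand.png

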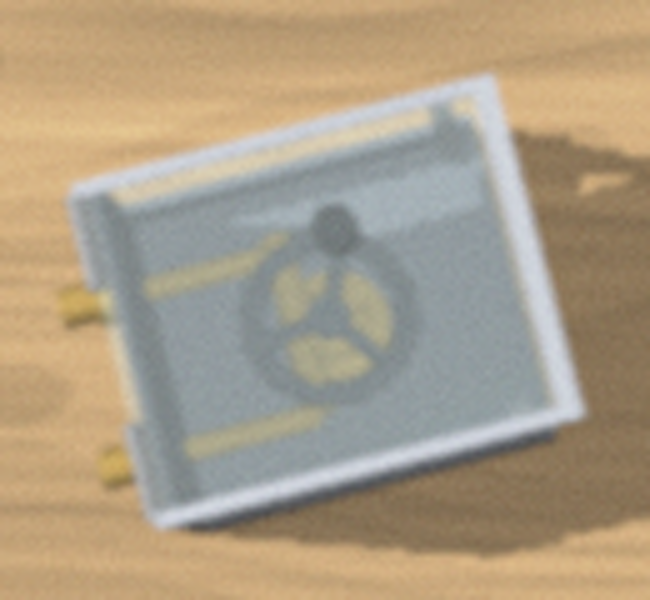

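```bash
cat > o.py <<'E'
from h import *
for cam in ('top','scene'):
    eyes.read_camera(cam)
    for d in spotter.outline_of(cam,'pry_tool')[:3]:
        m=d['pixels'].astype(np.uint8)
        r=cv2.minAreaRect(cv2.findNonZero(m)); 
        b=cv2.boxPoints(r)
        ys,xs=np.nonzero(m)
        P=np.array([unproj(cam,u,v,0.02)[:2] for u,v in zip(xs,ys)])
        c=P.mean(0);w,V=np.linalg.eigh(np.cov(P.T));a=V[:,1]
        t=(P-c)@a; n=(P-c)@V[:,0]
        # width profile
        prof=[(round(x,3),round(float(np.ptp(n[(t>x-.01)&(t<x+.01)])),4),round(float(n[(t>x-.01)&(t<x+.01)].mean()),4)) for x in np.arange(t.min()+.01,t.max(),.02)]
        print(cam,d['confidence'],'c',c.round(4),'axis',a.round(4),'t',t.min().round(4),t.max().round(4),prof)
E
python3 o.py
```

```text
top 0.8 c [ 0.5494 -0.0988] axis [-0.8495  0.5275] t -0.0947 0.0716 [(np.float64(-0.085), 0.0107, 0.0006), (np.float64(-0.065), 0.0089, -0.0001), (np.float64(-0.045), 0.0091, -0.0001), (np.float64(-0.025), 0.0119, 0.0001), (np.float64(-0.005), 0.0216, -0.0008), (np.float64(0.015), 0.0209, -0.0002), (np.float64(0.035), 0.018, 0.0004), (np.float64(0.055), 0.0172, 0.0004)]
top 0.55 c [ 0.5077 -0.2572] axis [-0.9351  0.3544] t -0.097 0.132 [(np.float64(-0.087), 0.0312, 0.0002), (np.float64(-0.067), 0.0321, -0.0001), (np.float64(-0.047), 0.0298, -0.0), (np.float64(-0.027), 0.0294, 0.0002), (np.float64(-0.007), 0.0311, -0.0001), (np.float64(0.013), 0.0301, -0.0004), (np.float64(0.033), 0.0158, 0.0002), (np.float64(0.053), 0.0145, -0.0001), (np.float64(0.073), 0.0146, -0.0), (np.float64(0.093), 0.0157, 0.0001), (np.float64(0.113), 0.017, 0.0002)]
scene 0.89 c [ 0.513  -0.2609] axis [-0.933   0.3599] t -0.0966 0.1377 [(np.float64(-0.087), 0.0303, 0.0002), (np.float64(-0.067), 0.03, 0.0001), (np.float64(-0.047), 0.0296, 0.0001), (np.float64(-0.027), 0.0345, -0.0001), (np.float64(-0.007), 0.0324, -0.0002), (np.float64(0.013), 0.0299, -0.0006), (np.float64(0.033), 0.0175, 0.0001), (np.float64(0.053), 0.0146, 0.0002), (np.float64(0.073), 0.0178, 0.0003), (np.float64(0.093), 0.0194, 0.0003), (np.float64(0.113), 0.0173, -0.0002), (np.float64(0.133), 0.0149, 0.0002)]
scene 0.67 c [ 0.5507 -0.1025] axis [-0.8448  0.5351] t -0.0962 0.0781 [(np.float64(-0.086), 0.0133, -0.0003), (np.float64(-0.066), 0.012, -0.0004), (np.float64(-0.046), 0.0109, -0.0001), (np.float64(-0.026), 0.0134, 0.0003), (np.float64(-0.006), 0.0236, 0.0008), (np.float64(0.014), 0.0247, -0.0003), (np.float64(0.034), 0.0229, 0.0001), (np.float64(0.054), 0.0223, 0.0002), (np.float64(0.074), 0.0212, -0.0008)]
```

The crop shows the large tool with its handle at top, blade tip at crop (375,520). It is about 230 mm long, against about 166 for the small one, so the choice is confirmed. In the stand crop the lip edge runs (492,77)–(583,413), the wheel centre is at (331,326) and the handle top at (337,229).

```bash
cat > s.py <<'E'
from h import *
from scipy.optimize import least_squares
f=lambda x,y:(215+x/5-0.4,165+y/5-0.4)
obs=[((90,-115,122),f(492,77)),((-90,-115,122),f(583,413)) ]
obs=[((None),)]
L=[f(492,77),f(583,413)];R=[f(72,190),f(160,527)]
P=[unproj('top',*p,0.122) for p in L+R]
for p in P: print(p.round(4))
print('lipw',np.linalg.norm(P[0]-P[1]),'depth',np.linalg.norm(P[0]-P[2]))
wc=unproj('top',*f(331,326),0.064); hd=unproj('top',*f(337,229),0.108)
print('wheel',wc.round(4),'handle',hd.round(4),np.linalg.norm((wc-hd)[:2]))
# the side order: stand y points from lip to hinge; x = y rot -90
ym=(P[2]+P[3]-P[0]-P[1])[:2];yd=ym/np.linalg.norm(ym)
lm=(P[0]-P[1])[:2];
xd=lm/np.linalg.norm(lm)*1.; print('y ang',np.degrees(np.arctan2(yd[1],yd[0])),'x edge ang',np.degrees(np.arctan2(xd[1],xd[0])))
lip=(P[0]+P[1])[:2]/2; print('lip mid',lip,'axis from lip',lip+yd*.115)
E
python3 s.py
```

```text
[0.7153 0.0855 0.122 ]
[0.5457 0.0365 0.122 ]
[0.6541 0.2964 0.122 ]
[0.4849 0.2464 0.122 ]
lipw 0.17648195134514752 depth 0.21966287588892278
wheel [0.5938 0.1695 0.064 ] handle [0.6385 0.1633 0.108 ] 0.04519205634868091
y ang 106.16521390212296 x edge ang 16.114461964944546
lip mid [0.63049946 0.0609735 ] axis from lip [0.59848254 0.17142673]
```

```bash
python3 - <<'E'
from h import *
im=eyes.read_camera('scene')
c=cv2.resize(im[155:275,305:415],None,fx=5,fy=5,interpolation=2)
np.save('pics/sc.npy',im)
A=np.array([.597,.1705]);a=np.radians(16.13);x=np.array([np.cos(a),np.sin(a)]);y=np.array([-x[1],x[0]])
def W(px,py,pz): q=A+x*px/1e3+y*py/1e3; return [q[0],q[1],pz/1e3]
for p in [(90,-115,120),(-90,-115,120),(90,105,120),(-90,105,120),(0,0,64),tuple(42*np.array([np.cos(np.radians(-24)),np.sin(np.radians(-24))]))+(108,)]:
    u,v=proj('scene',W(*p)); cv2.circle(c,(int((u-305+.5)*5),int((v-155+.5)*5)),4,(255,0,0),1)
cv2.imwrite('pics/scst.png',c[:,:,::-1])
E
```

```text
(no output)
```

View pics/scst.png

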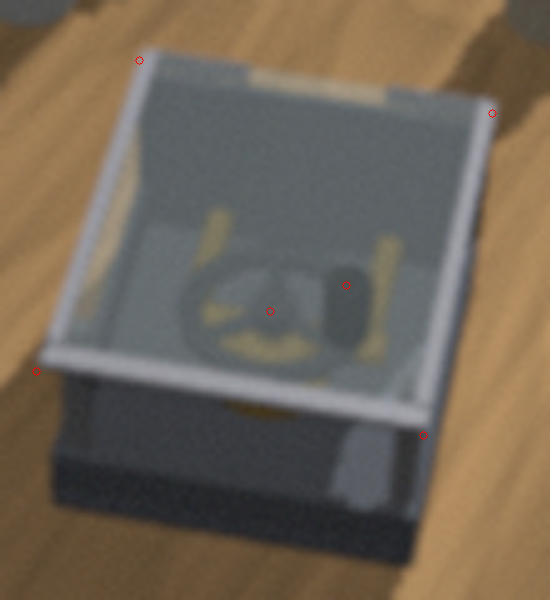

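Stand: x axis at about 16.1°, axis about (0.596, 0.172), handle about 156° open. The scene camera disagrees by about 4 mm, so I'll refine that later. Now I move above the large tool.

Emit:
send_rows([
  {"translation": [-0.45,0,-0.35],"yaw": 0,"grip": 70},
  {"translation": [-1.5,0,-1.2],"yaw": 0,"grip": 70},
  {"translation": [-2.95,0,-2.35],"yaw": 0,"grip": 70},
  {"translation": [-4.7,0,-3.75],"yaw": 0,"grip": 70},
  {"translation": [-6.6,0,-5.25],"yaw": 0,"grip": 70},
  {"translation": [-8.5,0,-6.75],"yaw": 0,"grip": 70},
  {"translation": [-10.4,0,-8.25],"yaw": 0,"grip": 70},
  {"translation": [-12.3,0,-9.8],"yaw": 0.1,"grip": 70},
  {"translation": [-14.2,0,-11.3],"yaw": 0.2,"grip": 70},
  {"translation": [-16.1,0,-12.8],"yaw": 0.3,"grip": 70},
  {"translation": [-18.0,0,-14.3],"yaw": 0.4,"grip": 70},
  {"translation": [-19.9,0,-15.85],"yaw": 0.45,"grip": 70},
  {"translation": [-21.8,0.3,-17.35],"yaw": 0.45,"grip": 70},
  {"translation": [-23.7,0.8,-18.85],"yaw": 0.45,"grip": 70},
  {"translation": [-25.4,1.5,-20.2],"yaw": 0.45,"grip": 70},
  {"translation": [-26.9,2.3,-21.4],"yaw": 0.45,"grip": 70},
  {"translation": [-28.1,3.1,-22.35],"yaw": 0.45,"grip": 70},
  {"translation": [-28.9,3.7,-23.0],"yaw": 0.45,"grip": 70},
  {"translation": [-29.3,4.0,-23.3],"yaw": 0.45,"grip": 70},
  {"translation": [-29.3,4.0,-23.3],"yaw": 0.45,"grip": 70},
])

```text
time: 3.75
eef_pos: [0.5249, -0.2647, 0.1449]
tcp_rot: [-89.9, -0.0, 69.0]
contact_force: [0.3, 0.6, -0.2]
opening: 0.0603
```

```bash
cat >> h.py <<'E'
def wun(u,v,z,c=None):
    c=c or eyes.get_calibration('wrist');M=c['cam_to_world'];a=np.array([u-c['cx'],v-c['cy']]);r=np.hypot(*a);th=r/c['fx']
    d=M[:3,:3]@np.array([*(a/r*np.sin(th)),np.cos(th)]);o=M[:3,3];return o+d*(z-o[2])/d[2]
E
python3 - <<'E'
from h import *
st()
im=eyes.read_camera('wrist');cv2.imwrite('pics/w1.png',im[:,:,::-1])
for d in spotter.outline_of('wrist','pry_tool')[:2]:
    ys,xs=np.nonzero(d['pixels']);P=np.array([wun(u,v,.018)[:2] for u,v in zip(xs[::7],ys[::7])])
    c=P.mean(0);w,V=np.linalg.eigh(np.cov(P.T));a=V[:,1];a=a*np.sign(-a[0]);n=np.array([-a[1],a[0]]);t=(P-c)@a
    print(d['confidence'],c.round(4),'ang',np.degrees(np.arctan2(a[1],a[0])),t.min(),t.max(),'butt',(c+a*t.min()).round(4),'tip',(c+a*t.max()).round(4))
    for x in np.arange(t.min()+.01,t.max(),.02):
        k=abs(t-x)<.01; nn=((P-c)@n)[k]; print(round(x,3),nn.min().round(4),nn.max().round(4),end=' | ')
    print()
E
```

```text
t 3.75 p [ 0.5249 -0.2647  0.1449] rot [-8.993e+01 -2.000e-02  6.903e+01] F [ 0.3  0.6 -0.2] open 0.0603 q [ -32.     4.1  107.8    0.    68.2 -101. ]
0.86 [ 0.5022 -0.2551] ang 159.5674680000124 -0.11106127101703972 0.12568561963645666 butt [ 0.6063 -0.2938] tip [ 0.3845 -0.2112]
-0.101 -0.014 0.0145 | -0.081 -0.0138 0.0147 | -0.061 -0.0148 0.0143 | -0.041 -0.0146 0.015 | -0.021 -0.0145 0.0149 | -0.001 -0.0143 0.0144 | 0.019 -0.0092 0.0083 | 0.039 -0.0078 0.0074 | 0.059 -0.0079 0.0079 | 0.079 -0.0074 0.0077 | 0.099 -0.0082 0.0082 | 0.119 -0.0082 0.0081 | 
0.6 [ 0.542  -0.0972] ang 147.79624147574674 -0.10180086470415359 0.0653717796997048 butt [ 0.6282 -0.1515] tip [ 0.4867 -0.0624]
-0.092 -0.0071 0.0064 | -0.072 -0.0072 0.0042 | -0.052 -0.0074 0.0059 | -0.032 -0.0056 0.0061 | -0.012 -0.0158 0.015 | 0.008 -0.0153 0.0151 | 0.028 -0.0155 0.0154 | 0.048 -0.016 0.0153 |
```

View pics/w1.png

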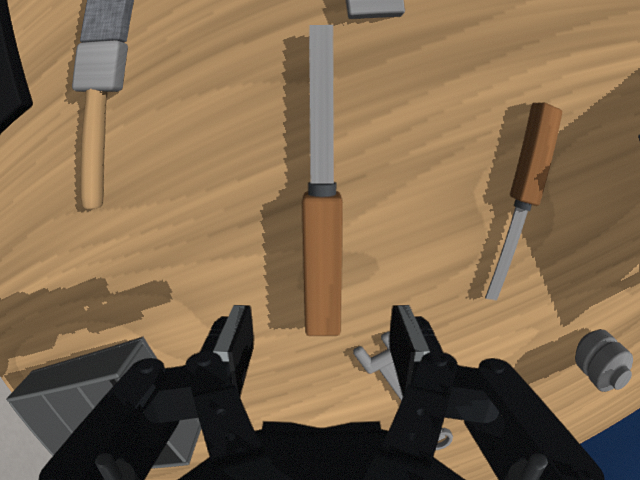

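The wrist view shows the tool centred between the jaws, tip at (322,28) and butt at (322,333). I descend and grip.

Emit:
send_rows([
  {"translation": [0.02,0.8,-0.05],"yaw": 0,"grip": 70},
  {"translation": [0.04,2.4,-0.08],"yaw": 0,"grip": 70},
  {"translation": [0.04,3.8,-0.08],"yaw": 0,"grip": 70},
  {"translation": [0.04,4.7,-0.08],"yaw": 0,"grip": 70},
  {"translation": [0.04,5.1,-0.08],"yaw": 0,"grip": 70},
  {"translation": [0.04,5.12,-0.08],"yaw": 0,"grip": 70},
  {"translation": [0.04,5.12,-0.08],"yaw": 0,"grip": 10},
  {"translation": [0.04,5.12,-0.08],"yaw": 0,"grip": 10},
  {"translation": [0.04,5.12,-0.08],"yaw": 0,"grip": 10},
  {"translation": [0.04,5.12,-0.08],"yaw": 0,"grip": 10},
  {"translation": [0.04,5.12,-0.08],"yaw": 0,"grip": 10},
  {"translation": [0.04,5.12,-0.08],"yaw": 0,"grip": 10},
], force=100)

```text
time: 5.35
eef_pos: [0.5288, -0.2646, 0.0198]
tcp_rot: [-90.2, 0.0, 69.1]
contact_force: [-0.4, 0.7, 6.5]
opening: 0.0262
```

```bash
python3 - <<'E'
from h import *
q('top',['chuck','wrench','stub','jar','oil','specimen','brush'])
A=np.array([.596,.172]);a=np.radians(16.1);x=np.array([np.cos(a),np.sin(a)]);y=np.array([-x[1],x[0]])
c=unproj('top',361,177,.05)[:2]; print(c,(c-A)@x,(c-A)@y)
E
```

```text
top chuck []
top wrench [([0.7119, -0.2403, 0.0066], 0.93)]
top stub [([0.3736, -0.0536, 0.0501], 0.58)]
top jar [([0.6109, 0.5003, 0.0732], 0.96)]
top oil [([0.5951, 0.1686, 0.1232], 0.6), ([0.3416, 0.3743, 0.0767], 0.58)]
top specimen []
top brush [([0.3286, -0.3682, 0.0174], 0.64)]
[ 0.74087034 -0.0397836 ] 0.08045770712703709 -0.24365193740650856
```

Emit:
send_rows([
  {"translation": [0,-0.3,0],"yaw": 0,"grip": 10},
  {"translation": [0,-1.2,0],"yaw": 0,"grip": 10},
  {"translation": [0.3,-2.6,-0.2],"yaw": 0.3,"grip": 10},
  {"translation": [0.9,-4.0,-0.5],"yaw": 1.2,"grip": 10},
  {"translation": [1.8,-4.9,-1.0],"yaw": 2.7,"grip": 10},
  {"translation": [2.8,-5.2,-1.6],"yaw": 4.3,"grip": 10},
  {"translation": [3.8,-5.2,-2.2],"yaw": 5.9,"grip": 10},
  {"translation": [4.7,-5.2,-2.8],"yaw": 7.5,"grip": 10},
  {"translation": [5.5,-5.2,-3.25],"yaw": 9.0,"grip": 10},
  {"translation": [6.1,-5.2,-3.6],"yaw": 10.1,"grip": 10},
  {"translation": [6.37,-5.2,-3.75],"yaw": 10.6,"grip": 10},
  {"translation": [6.37,-5.2,-3.75],"yaw": 10.6,"grip": 10},
  {"translation": [6.37,-5.2,-3.75],"yaw": 10.6,"grip": 10},
])

```text
time: 7.38
eef_pos: [0.6724, -0.1492, 0.1498]
tcp_rot: [-90.1, -0.1, 16.1]
contact_force: [0.4, -0.4, -0.5]
opening: 0.0263
```

```bash
python3 - <<'E'
from h import *
st()
im=eyes.read_camera('wrist');cv2.imwrite('pics/w2.png',im[:,:,::-1])
im=eyes.read_camera('scene');cv2.imwrite('pics/s2.png',im[:,:,::-1])
E
```

```text
t 7.38 p [ 0.6724 -0.1492  0.1498] rot [-90.12  -0.11  16.13] F [ 0.4 -0.4 -0.5] open 0.0263 q [-17.   15.8  93.9  -0.   70.1 -33.1]
```

View pics/w2.png

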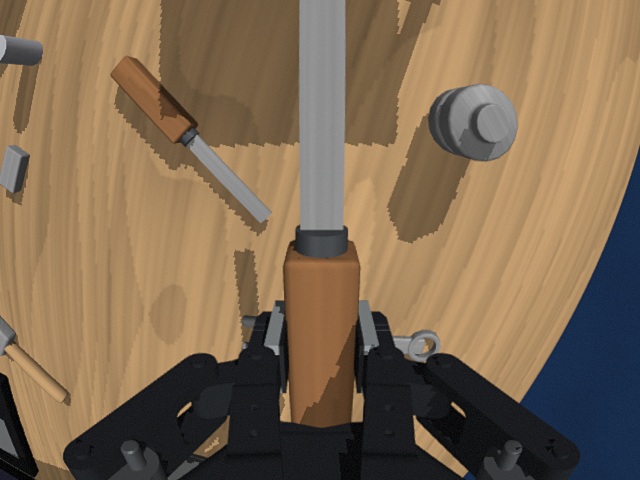

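View pics/s2.png

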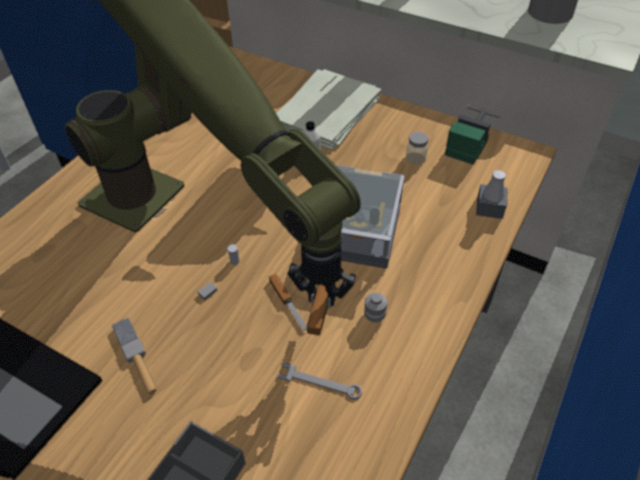

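Blade straight in the jaws, chuck clear at (475,122). Now I descend, slide the blade under the lip and lift it about 20°.

Emit:
send_rows([
  {"translation": [0,0.6,0],"yaw": 0,"grip": 10},
  {"translation": [0,1.5,0],"yaw": 0,"grip": 10},
  {"translation": [0,2.0,0.3],"yaw": 0,"grip": 10},
  {"translation": [0,2.0,1.2],"yaw": 0,"grip": 10},
  {"translation": [0,2.0,2.3],"yaw": 0,"grip": 10},
  {"translation": [0,2.0,3.3],"yaw": 0,"grip": 10},
  {"translation": [0,2.0,4.0],"yaw": 0,"grip": 10},
  {"translation": [0,2.0,4.2],"yaw": 0,"grip": 10},
  {"translation": [0,1.7,4.2],"yaw": 0,"grip": 10},
  {"translation": [0,1.3,4.2],"yaw": 0,"grip": 10},
  {"translation": [0,1.0,4.2],"yaw": 0,"grip": 10},
  {"translation": [0,0.65,4.22],"yaw": 0,"grip": 10},
  {"translation": [0,0.25,4.26],"yaw": 0,"grip": 10},
  {"translation": [0,-0.15,4.31],"yaw": 0,"grip": 10},
  {"translation": [0,-0.5,4.38],"yaw": 0,"grip": 10},
  {"translation": [0,-0.9,4.48],"yaw": 0,"grip": 10},
  {"translation": [0,-1.2,4.58],"yaw": 0,"grip": 10},
  {"translation": [0,-1.37,4.64],"yaw": 0,"grip": 10},
])

```text
time: 9.72
eef_pos: [0.6402, -0.0377, 0.1846]
tcp_rot: [-90.1, -0.1, 16.1]
contact_force: [0.1, -1.0, -1.9]
opening: 0.0261
```

```bash
python3 - <<'E'
from h import *
st()
im=eyes.read_camera('wrist');cv2.imwrite('pics/w3.png',im[:,:,::-1])
im=eyes.read_camera('scene');cv2.imwrite('pics/s3.png',cv2.resize(im[120:320,220:460],None,fx=3,fy=3)[:,:,::-1])
E
```

```text
t 9.72 p [ 0.6402 -0.0377  0.1846] rot [-90.15  -0.15  16.11] F [ 0.1 -1.  -1.9] open 0.0261 q [ -8.1   8.4  99.1  -0.1  72.3 -24.2]
```

View pics/w3.png

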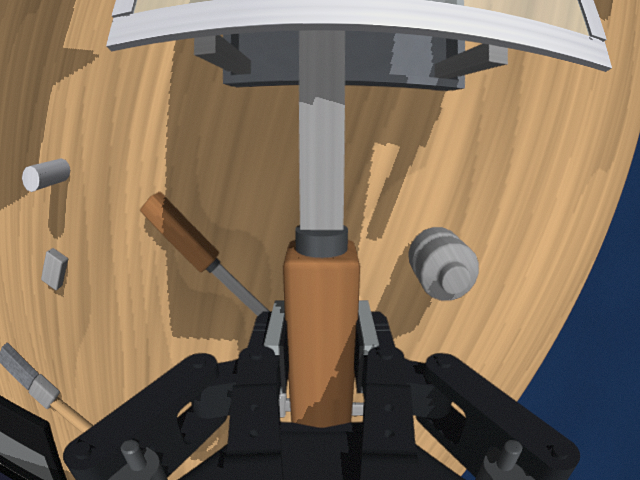

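View pics/s3.png

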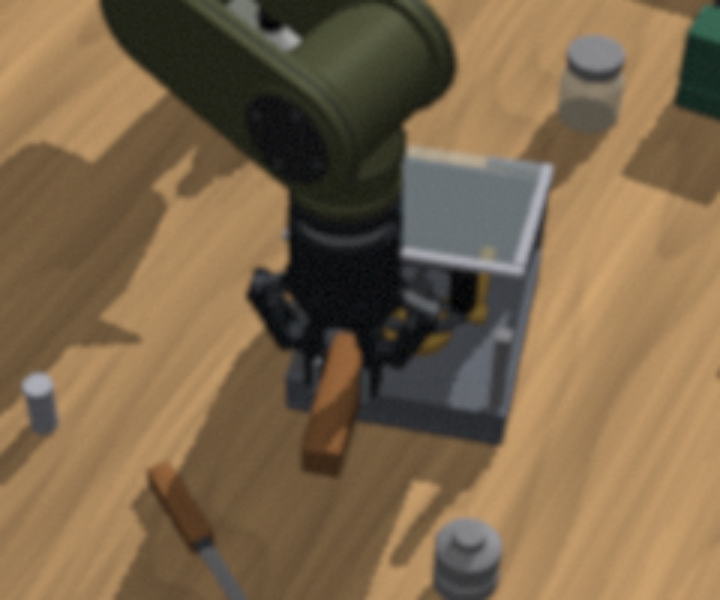

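The lip rests on the blade at wrist view (322,30) and the guard is raised. I continue along the arc around the hinge to about 97°.

Emit:
send_rows([
  {"translation": [0,-0.58,0.24],"yaw": 0,"grip": 10},
  {"translation": [0,-1.14,0.53],"yaw": 0,"grip": 10},
  {"translation": [0,-1.67,0.87],"yaw": 0,"grip": 10},
  {"translation": [0,-2.16,1.25],"yaw": 0,"grip": 10},
  {"translation": [0,-2.63,1.67],"yaw": 0,"grip": 10},
  {"translation": [0,-3.05,2.14],"yaw": 0,"grip": 10},
  {"translation": [0,-3.43,2.63],"yaw": 0,"grip": 10},
  {"translation": [0,-3.77,3.16],"yaw": 0,"grip": 10},
  {"translation": [0,-4.06,3.72],"yaw": 0,"grip": 10},
  {"translation": [0,-4.3,4.3],"yaw": 0,"grip": 10},
  {"translation": [0,-4.49,4.9],"yaw": 0,"grip": 10},
  {"translation": [0,-4.63,5.51],"yaw": 0,"grip": 10},
  {"translation": [0,-4.71,6.14],"yaw": 0,"grip": 10},
  {"translation": [0,-4.74,6.76],"yaw": 0,"grip": 10},
  {"translation": [0,-4.72,7.2],"yaw": 0,"grip": 10},
  {"translation": [0,-4.7,7.5],"yaw": 0,"grip": 10},
  {"translation": [0,-4.68,7.7],"yaw": 0,"grip": 10},
  {"translation": [0,-4.68,7.7],"yaw": 0,"grip": 10},
  {"translation": [0,-4.68,7.7],"yaw": 0,"grip": 10},
])

```text
time: 12.2
eef_pos: [0.5865, 0.1474, 0.3012]
tcp_rot: [-90.1, -0.2, 16.1]
contact_force: [-0.0, 0.7, -0.8]
opening: 0.0261
```

```bash
python3 - <<'E'
from h import *
s=st()
A=np.array([.596,.172]);a=np.radians(16.1);y=np.array([-np.sin(a),np.cos(a)])
ty=(s['eef_pos'][:2]-A)@y+.15; print('tip y',ty,'theta est',np.degrees(np.arctan2(s['eef_pos'][2]-.006+.0015-.118,.105-ty)))
im=eyes.read_camera('wrist');cv2.imwrite('pics/w4.png',im[:,:,::-1])
im=eyes.read_camera('scene');cv2.imwrite('pics/s4.png',cv2.resize(im[60:320,220:480],None,fx=2.3,fy=2.3)[:,:,::-1])
im=eyes.read_camera('top');cv2.imwrite('pics/t4.png',cv2.resize(im[140:300,160:380],None,fx=3.5,fy=3.5)[:,:,::-1])
E
```

```text
t 12.2 p [0.5865 0.1474 0.3012] rot [-90.11  -0.17  16.1 ] F [-0.   0.7 -0.8] open 0.0261 q [ 9.1 -0.3 96.9 -0.1 83.2 -7. ]
tip y 0.1290162143162007 theta est 97.65375739102707
```

View pics/s4.png

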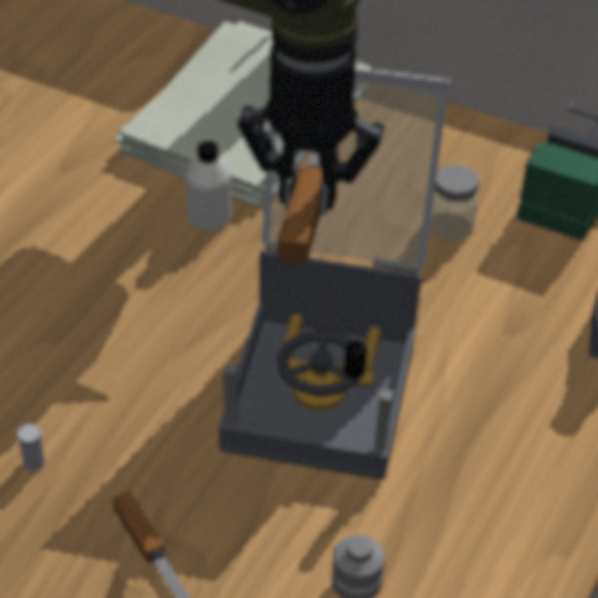

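View pics/t4.png

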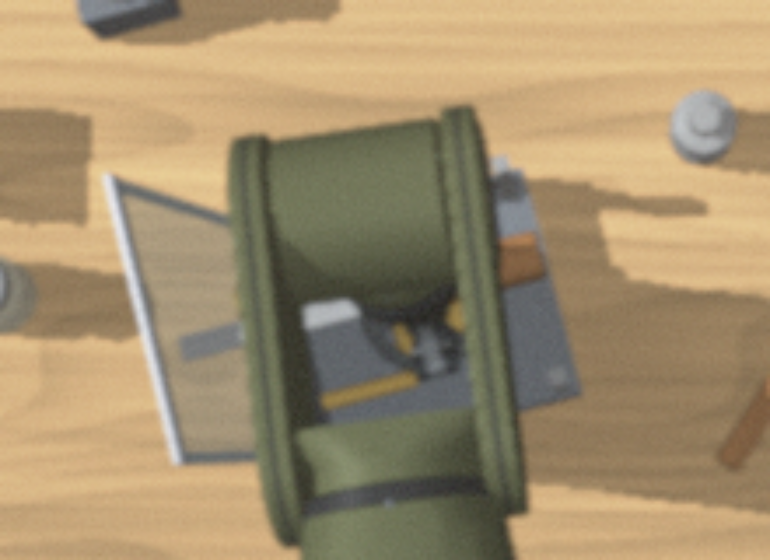

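View pics/w4.png

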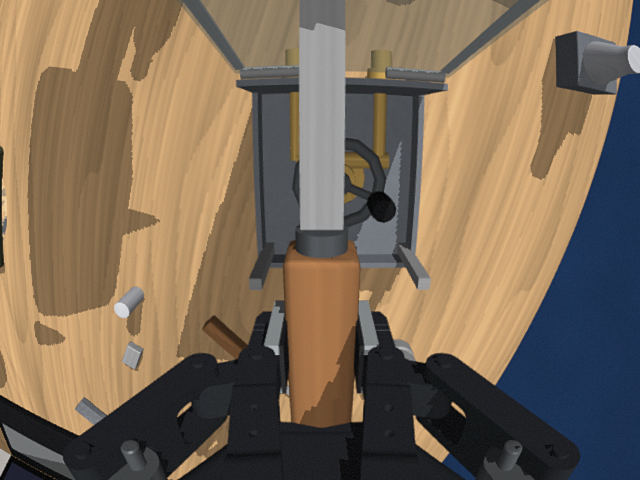

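```bash
cat >> h.py <<'E'
A=np.array([.596,.172]);_a=np.radians(16.1);X=np.array([np.cos(_a),np.sin(_a)]);Y=np.array([-X[1],X[0]])
def W(px,py,pz): q_=A+X*px/1e3+Y*py/1e3; return [q_[0],q_[1],pz/1e3]
def S(p): p=np.array(p)[:2]-A; return 1e3*(p@X),1e3*(p@Y)
E
python3 - <<'E'
from h import *
for th in (92,95,97.5,100,103):
    t=np.radians(th); print(th,[tuple(np.round(proj('top',W(sx,105-220*np.cos(t),118+220*np.sin(t))),1)) for sx in (90,-90)], [tuple(np.round(proj('scene',W(sx,105-220*np.cos(t),118+220*np.sin(t))),1)) for sx in (90,-90)])
print('observed top (190.3,190.6) (210.6,271.7); scene', (220+450/2.3,60+80/2.3))
for z in (.4,.45,.5,.55):
    print(z,[np.round(S(unproj('top',160+u/3.5,140+v/3.5,z)),1) for u,v in ((232,180),(265,180),(447,180),(490,180))])
print(S([.5865,.1474]))
print('handle front',S(wun(322,250,.3012+.008)))
E
```

```text
92 [(np.float64(204.1), np.float64(186.6)), (np.float64(224.9), np.float64(269.6))] [(np.float64(412.2), np.float64(102.2)), (np.float64(333.6), np.float64(92.1))]
95 [(np.float64(198.9), np.float64(188.1)), (np.float64(219.6), np.float64(271.0))] [(np.float64(412.8), np.float64(99.5)), (np.float64(334.6), np.float64(89.4))]
97.5 [(np.float64(194.6), np.float64(189.4)), (np.float64(215.2), np.float64(272.3))] [(np.float64(413.3), np.float64(97.4)), (np.float64(335.5), np.float64(87.5))]
100 [(np.float64(190.4), np.float64(190.7)), (np.float64(210.9), np.float64(273.5))] [(np.float64(413.8), np.float64(95.6)), (np.float64(336.4), np.float64(85.7))]
103 [(np.float64(185.6), np.float64(192.3)), (np.float64(205.9), np.float64(274.9))] [(np.float64(414.3), np.float64(93.6)), (np.float64(337.4), np.float64(83.8))]
observed top (190.3,190.6) (210.6,271.7); scene (415.6521739130435, 94.78260869565219)
0.4 [array([52.9, 60.6]), array([48.1, 42.6]), array([ 21.2, -56.2]), array([ 14.9, -79.5])]
0.45 [array([40.9, 53. ]), array([36.3, 35.9]), array([ 10.8, -57.9]), array([  4.8, -80. ])]
0.5 [array([28.9, 45.3]), array([24.5, 29.2]), array([  0.4, -59.5]), array([ -5.2, -80.4])]
0.55 [array([16.9, 37.7]), array([12.7, 22.5]), array([-10. , -61.2]), array([-15.3, -80.9])]
(np.float64(-15.949342435735588), np.float64(-21.000677985904222))
handle front (np.float64(-14.768807196916972), np.float64(16.742081258157846))
```

The scene and top views show the guard standing at about 98–100° with the blade tip behind it and nothing else moved. I retreat and carry the tool back to its old place.

Emit:
send_rows([
  {"translation": [0,0,-0.5],"yaw": 0,"grip": 10},
  {"translation": [0,0,-1.8],"yaw": 0,"grip": 10},
  {"translation": [0,0,-3.8],"yaw": 0,"grip": 10},
  {"translation": [0,0,-6.0],"yaw": 0,"grip": 10},
  {"translation": [-0.3,0.2,-8.2],"yaw": -0.5,"grip": 10},
  {"translation": [-1.1,0.6,-10.2],"yaw": -2.0,"grip": 10},
  {"translation": [-2.2,1.2,-12.0],"yaw": -3.9,"grip": 10},
  {"translation": [-3.5,2.2,-13.4],"yaw": -5.8,"grip": 10},
  {"translation": [-4.8,3.6,-14.4],"yaw": -7.7,"grip": 10},
  {"translation": [-5.9,5.2,-15.0],"yaw": -9.3,"grip": 10},
  {"translation": [-6.6,6.9,-15.19],"yaw": -10.3,"grip": 10},
  {"translation": [-6.79,8.3,-15.19],"yaw": -10.6,"grip": 10},
  {"translation": [-6.79,9.3,-15.19],"yaw": -10.6,"grip": 10},
  {"translation": [-6.79,9.65,-15.19],"yaw": -10.6,"grip": 10},
  {"translation": [-6.79,9.65,-15.19],"yaw": -10.6,"grip": 10},
])

```text
time: 14.22
eef_pos: [0.5294, -0.2653, 0.0603]
tcp_rot: [-90.2, -0.0, 69.1]
contact_force: [0.8, -1.0, -1.1]
opening: 0.026
```

```bash
python3 - <<'E'
from h import *
st()
im=eyes.read_camera('wrist');cv2.imwrite('pics/w5.png',im[:,:,::-1])
im=eyes.read_camera('scene');cv2.imwrite('pics/s5.png',im[:,:,::-1])
E
```

```text
t 14.22 p [ 0.5294 -0.2653  0.0603] rot [-9.018e+01 -1.000e-02  6.907e+01] F [ 0.8 -1.  -1.1] open 0.026 q [ -31.8   10.4  110.     0.    59.5 -100.9]
```

View pics/s5.png

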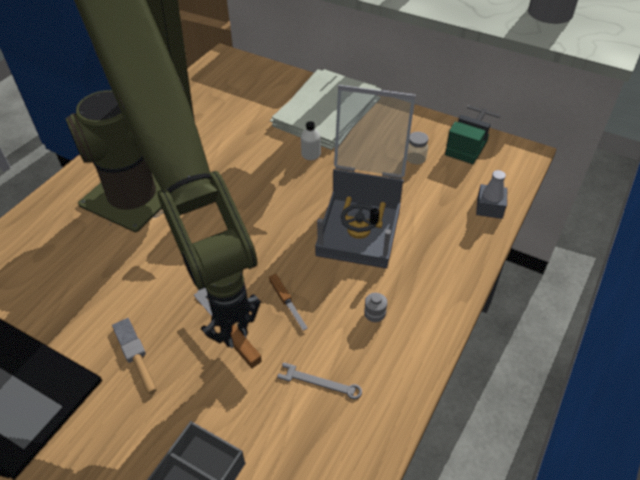

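Emit:
send_rows([
  {"translation": [0,0.5,0],"yaw": 0,"grip": 10},
  {"translation": [0,1.1,0],"yaw": 0,"grip": 10},
  {"translation": [0,1.45,0],"yaw": 0,"grip": 10},
  {"translation": [0,1.6,0],"yaw": 0,"grip": 10},
  {"translation": [0,1.62,0],"yaw": 0,"grip": 10},
  {"translation": [0,1.62,0],"yaw": 0,"grip": 40},
  {"translation": [0,1.62,0],"yaw": 0,"grip": 70},
  {"translation": [0,1.62,0],"yaw": 0,"grip": 70},
  {"translation": [0,1.4,0],"yaw": 0,"grip": 70},
  {"translation": [0,0.4,0],"yaw": 0,"grip": 70},
  {"translation": [0,-1.2,0],"yaw": 0,"grip": 70},
  {"translation": [0,-3.2,0],"yaw": 0,"grip": 70},
  {"translation": [0,-5.0,0],"yaw": 0,"grip": 70},
  {"translation": [0,-6.0,0],"yaw": 0,"grip": 70},
])

```text
time: 16.08
eef_pos: [0.5306, -0.2658, 0.2159]
tcp_rot: [-90.6, 0.1, 69.1]
contact_force: [0.0, 0.5, -1.0]
opening: 0.0597
```

```bash
python3 - <<'E'
from h import *
st()
im=eyes.read_camera('wrist');cv2.imwrite('pics/w6.png',im[:,:,::-1])
im=eyes.read_camera('top');cv2.imwrite('pics/t6.png',cv2.resize(im[165:285,195:345],None,fx=5,fy=5,interpolation=2)[:,:,::-1])
q('top',['handle_mid','wheel_center'])
im=eyes.read_camera('scene');cv2.imwrite('pics/s6.png',cv2.resize(im[155:275,305:415],None,fx=5,fy=5,interpolation=2)[:,:,::-1])
q('scene',['handle_mid','wheel_center'])
E
```

```text
t 16.07 p [ 0.5306 -0.2658  0.2159] rot [-9.064e+01  8.000e-02  6.909e+01] F [ 0.   0.5 -1. ] open 0.0597 q [ -31.8    0.8  104.     0.    74.5 -100.9]
top handle_mid []
top wheel_center [([0.601, 0.1717, 0.0637], 0.81)]
scene handle_mid [([0.6434, 0.1592, 0.095], 0.55)]
scene wheel_center [([0.6014, 0.1631, 0.0649], 0.56)]
```

View pics/w6.png

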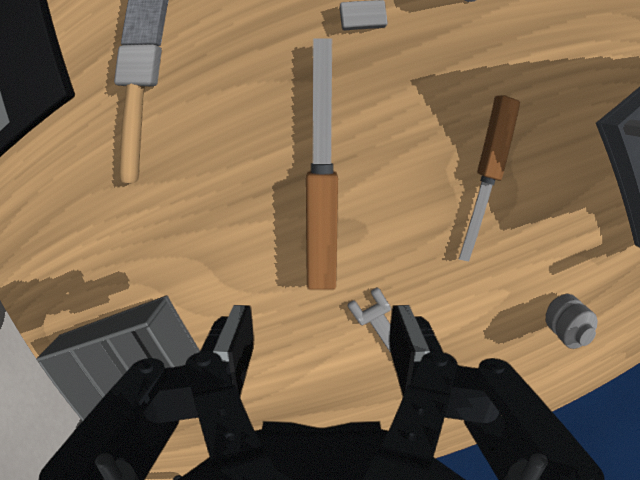

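View pics/t6.png

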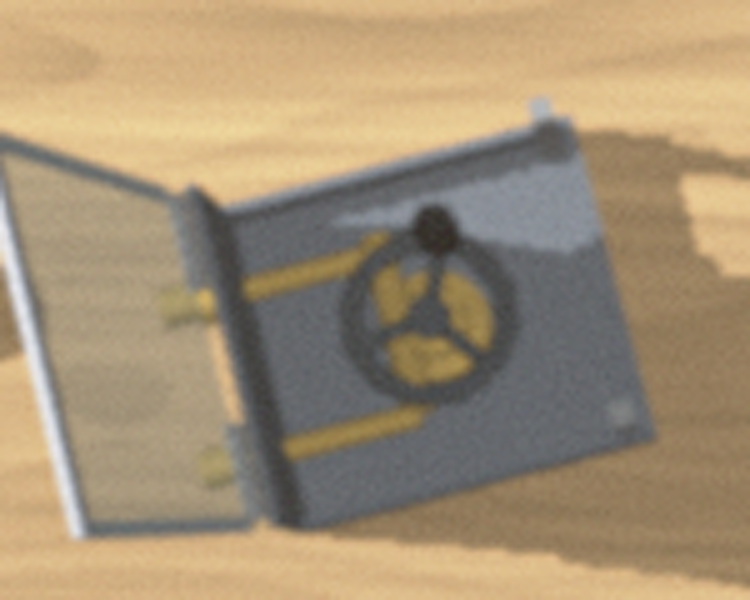

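View pics/s6.png

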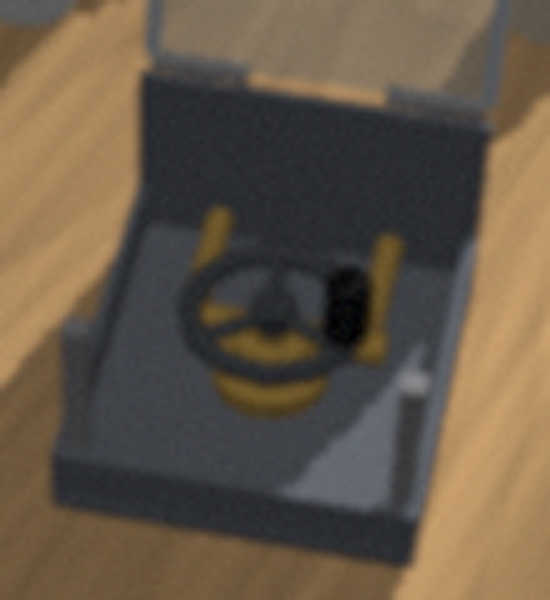

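Tool lies flat where it was, wrist view (322,40)–(322,288). Now I hover before the open stand to measure the wheel with the wrist camera.

Emit:
send_rows([
  {"translation": [0.5,0,0.04],"yaw": 0.3,"grip": 60},
  {"translation": [1.7,0,0.14],"yaw": 1.3,"grip": 60},
  {"translation": [3.4,0,0.28],"yaw": 2.6,"grip": 60},
  {"translation": [5.4,0,0.44],"yaw": 4.0,"grip": 60},
  {"translation": [7.4,0,0.6],"yaw": 5.4,"grip": 60},
  {"translation": [9.4,0,0.77],"yaw": 6.8,"grip": 60},
  {"translation": [11.4,0,0.93],"yaw": 8.2,"grip": 60},
  {"translation": [13.2,0,1.08],"yaw": 9.4,"grip": 60},
  {"translation": [14.5,0,1.18],"yaw": 10.2,"grip": 60},
  {"translation": [15.1,0,1.23],"yaw": 10.6,"grip": 60},
  {"translation": [15.22,0,1.24],"yaw": 10.6,"grip": 60},
  {"translation": [15.22,0,1.24],"yaw": 10.6,"grip": 60},
])

```text
time: 18.02
eef_pos: [0.6355, 0.1014, 0.2091]
tcp_rot: [-90.1, -0.1, 16.1]
contact_force: [-0.1, -0.1, -0.3]
opening: 0.0511
```

```bash
python3 - <<'E'
from h import *
st()
im=eyes.read_camera('wrist');cv2.imwrite('pics/w7.png',im[:,:,::-1])
cv2.imwrite('pics/w7c.png',cv2.resize(im[60:360,170:500],None,fx=2,fy=2,interpolation=2)[:,:,::-1])
q('wrist',['handle_mid','wheel_center'])
for n in ('handle_mid',):
  for d in spotter.outline_of('wrist',n)[:2]:
    ys,xs=np.nonzero(d['pixels']);print(n,d['confidence'],xs.min(),xs.max(),ys.min(),ys.max())
E
```

```text
t 18.02 p [0.6355 0.1014 0.2091] rot [-9.009e+01 -7.000e-02  1.612e+01] F [-0.1 -0.1 -0.3] open 0.0511 q [  4.3   7.6  97.5  -0.1  74.8 -11.8]
wrist handle_mid [([0.6391, 0.1689, 0.1084], 0.89)]
wrist wheel_center [([0.5968, 0.1678, 0.061], 0.56)]
handle_mid 0.79 338 376 135 173
```

View pics/w7c.png

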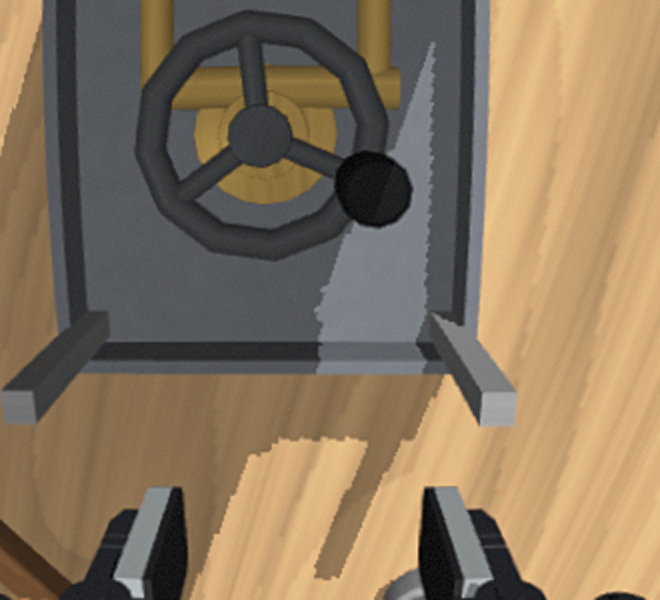

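```bash
python3 - <<'E'
from h import *
f=lambda x,y:(170+(x)/2-.25,60+y/2-.25)
pl=wun(*f(21,406),.117);pr=wun(*f(497,406),.117);h=wun(*f(372,188),.108);w=wun(*f(263,135),.060)
d=(pr-pl)[:2];print('posts',pl.round(4),pr.round(4),np.linalg.norm(d),'ang',np.degrees(np.arctan2(d[1],d[0])))
x=d/np.linalg.norm(d);y=np.array([-x[1],x[0]]);ax=(pl+pr)[:2]/2+.085*y;print('axis from posts',ax)
print('wheel',w.round(4),'handle',h.round(4));v=(h[:2]-w[:2]);print('r',np.linalg.norm(v),'ang stand',np.degrees(np.arctan2(v[1],v[0]))-16.1)
v=(h[:2]-ax);print('r',np.linalg.norm(v),'ang stand',np.degrees(np.arctan2(v[1],v[0]))-16.1)
E
```

```text
posts [0.5468 0.0667 0.117 ] [0.701  0.1114 0.117 ] 0.16058023872672614 ang 16.17851382273488
axis from posts [0.60022654 0.17068721]
wheel [0.6013 0.1715 0.06  ] handle [0.6405 0.1665 0.108 ]
r 0.03950982395228139 ang stand -23.316986604062933
r 0.040442786697239635 ang stand -22.016537615832494
```

Handle top at crop (372,188), so world (0.6405, 0.1665). Axis from posts and rim about (0.600, 0.171). I move over and down, then grip.

Emit:
send_rows([
  {"translation": [0.3,0,0.6],"yaw": 0,"grip": 60},
  {"translation": [0.7,0,1.7],"yaw": 0,"grip": 60},
  {"translation": [0.92,0.3,2.35],"yaw": 0,"grip": 60},
  {"translation": [0.92,1.2,2.45],"yaw": 0,"grip": 60},
  {"translation": [0.92,2.4,2.45],"yaw": 0,"grip": 60},
  {"translation": [0.92,3.6,2.45],"yaw": 0,"grip": 60},
  {"translation": [0.92,4.5,2.45],"yaw": 0,"grip": 60},
  {"translation": [0.92,4.84,2.45],"yaw": 0,"grip": 60},
  {"translation": [0.92,4.84,2.45],"yaw": 0,"grip": 60},
], force=50)

```text
time: 19.4
eef_pos: [0.641, 0.1659, 0.0881]
tcp_rot: [-90.1, -0.1, 16.0]
contact_force: [0.9, 0.5, -0.2]
opening: 0.0512
```

```bash
python3 - <<'E'
from h import *
st()
im=eyes.read_camera('wrist');cv2.imwrite('pics/w8.png',im[:,:,::-1])
im=eyes.read_camera('scene');cv2.imwrite('pics/s8.png',cv2.resize(im[60:320,220:480],None,fx=2.3,fy=2.3)[:,:,::-1])
E
```

```text
t 19.4 p [0.641  0.1659 0.0881] rot [-9.009e+01 -8.000e-02  1.603e+01] F [ 0.9  0.5 -0.2] open 0.0512 q [ 9.9 16.4 99.7 -0.1 63.8 -6.1]
```

View pics/w8.png

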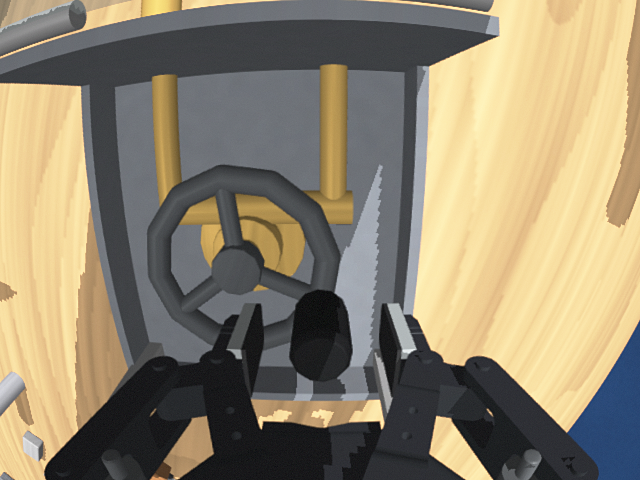

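View pics/s8.png

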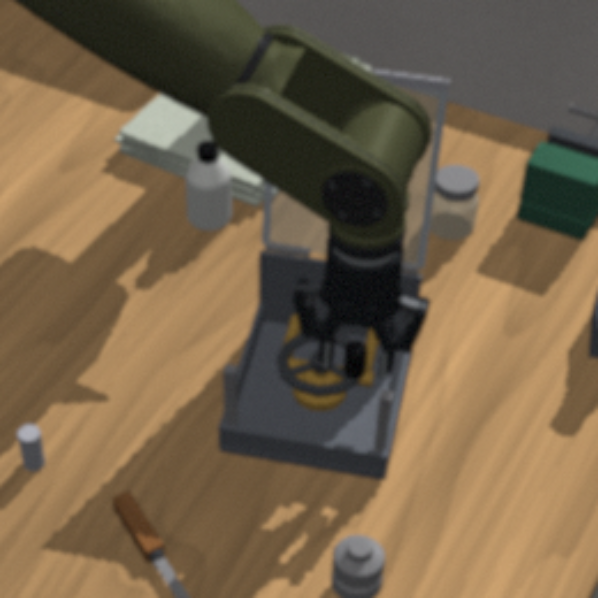

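Handle sits between the pads at wrist view (322,335). Closing.

Emit:
send_rows([
  {"translation": [0,0,0],"yaw": 0,"grip": 10},
  {"translation": [0,0,0],"yaw": 0,"grip": 10},
  {"translation": [0,0,0],"yaw": 0,"grip": 10},
  {"translation": [0,0,0],"yaw": 0,"grip": 10},
  {"translation": [0,0,0],"yaw": 0,"grip": 10},
], force=50)

```text
time: 20.12
eef_pos: [0.6419, 0.1662, 0.0919]
tcp_rot: [-90.1, -0.2, 16.1]
contact_force: [-4.5, -0.4, 5.1]
opening: 0.0229
```

```bash
cat > circ.py <<'E'
import sys
from h import *
# usage: circ.py cx cy a_start... prints rows from the present pose: circle about axis, radius r, angles list
def rows(c,r,angs,a0=None,stang=16.15,grip=10):
    s=observe();p=s['eef_pos'];yaw=np.radians(s['tcp_rot'][2]);tx=np.array([np.cos(yaw),np.sin(yaw)]);tz=np.array([-tx[1],tx[0]])
    v=p[:2]-np.array(c);print('now ang',np.degrees(np.arctan2(v[1],v[0]))-stang,'r',np.linalg.norm(v),'z',p[2],'F',s['contact_force'].round(1))
    for a in angs:
        b=np.radians(a+stang);t=np.array(c)+r*np.array([np.cos(b),np.sin(b)])-p[:2]
        print(f'{{"translation": [{t@tx/.025:.2f}, 0, {t@tz/.025:.2f}], "yaw": 0, "grip": {grip}}}',end=', ')
    print()
E
python3 -c "
from circ import *
rows((.600,.171),.042,list(range(-27,-40,-6))+list(range(-48,-151,-10))+[-150,-150])"
```

```text
now ang -22.66400567832567 r 0.04213680576891505 z 0.09189462079757121 F [-4.5 -0.4  5.1]
{"translation": [-0.06, 0, -0.11], "yaw": 0, "grip": 10}, {"translation": [-0.15, 0, -0.27], "yaw": 0, "grip": 10}, {"translation": [-0.25, 0, -0.41], "yaw": 0, "grip": 10}, {"translation": [-0.43, 0, -0.60], "yaw": 0, "grip": 10}, {"translation": [-0.66, 0, -0.78], "yaw": 0, "grip": 10}, {"translation": [-0.92, 0, -0.91], "yaw": 0, "grip": 10}, {"translation": [-1.20, 0, -1.00], "yaw": 0, "grip": 10}, {"translation": [-1.49, 0, -1.03], "yaw": 0, "grip": 10}, {"translation": [-1.79, 0, -1.02], "yaw": 0, "grip": 10}, {"translation": [-2.07, 0, -0.95], "yaw": 0, "grip": 10}, {"translation": [-2.34, 0, -0.84], "yaw": 0, "grip": 10}, {"translation": [-2.59, 0, -0.68], "yaw": 0, "grip": 10}, {"translation": [-2.80, 0, -0.48], "yaw": 0, "grip": 10}, {"translation": [-2.98, 0, -0.25], "yaw": 0, "grip": 10}, {"translation": [-3.01, 0, -0.20], "yaw": 0, "grip": 10}, {"translation": [-3.01, 0, -0.20], "yaw": 0, "grip": 10},
```

Wheel clockwise (seen from above), first to about −150°.

Emit:
send_rows([
  {"translation": [-0.06,0,-0.11],"yaw": 0,"grip": 10},
  {"translation": [-0.15,0,-0.27],"yaw": 0,"grip": 10},
  {"translation": [-0.25,0,-0.41],"yaw": 0,"grip": 10},
  {"translation": [-0.43,0,-0.6],"yaw": 0,"grip": 10},
  {"translation": [-0.66,0,-0.78],"yaw": 0,"grip": 10},
  {"translation": [-0.92,0,-0.91],"yaw": 0,"grip": 10},
  {"translation": [-1.2,0,-1.0],"yaw": 0,"grip": 10},
  {"translation": [-1.49,0,-1.03],"yaw": 0,"grip": 10},
  {"translation": [-1.79,0,-1.02],"yaw": 0,"grip": 10},
  {"translation": [-2.07,0,-0.95],"yaw": 0,"grip": 10},
  {"translation": [-2.34,0,-0.84],"yaw": 0,"grip": 10},
  {"translation": [-2.59,0,-0.68],"yaw": 0,"grip": 10},
  {"translation": [-2.8,0,-0.48],"yaw": 0,"grip": 10},
  {"translation": [-2.98,0,-0.25],"yaw": 0,"grip": 10},
  {"translation": [-3.01,0,-0.2],"yaw": 0,"grip": 10},
  {"translation": [-3.01,0,-0.2],"yaw": 0,"grip": 10},
])

```text
time: 22.12
eef_pos: [0.5699, 0.1397, 0.0919]
tcp_rot: [-90.2, -0.0, 16.1]
contact_force: [-3.8, -5.2, 3.9]
opening: 0.0224
```

```bash
python3 -c "
from circ import *
st()
rows((.600,.171),.042,[-160,-170,-178,-184,-188,-188])
im=eyes.read_camera('wrist');cv2.imwrite('pics/w9.png',im[:,:,::-1])
"
```

```text
t 22.12 p [0.5699 0.1397 0.0919] rot [-9.018e+01 -2.000e-02  1.608e+01] F [-3.8 -5.2  3.9] open 0.0224 q [  8.6   7.4 109.8  -0.2  62.7  -7.4]
now ang -150.02963098214607 r 0.04348691014876699 z 0.09192673310430742 F [-3.8 -5.2  3.9]
{"translation": [-0.07, 0, 0.29], "yaw": 0, "grip": 10}, {"translation": [-0.15, 0, 0.58], "yaw": 0, "grip": 10}, {"translation": [-0.17, 0, 0.81], "yaw": 0, "grip": 10}, {"translation": [-0.17, 0, 0.99], "yaw": 0, "grip": 10}, {"translation": [-0.16, 0, 1.10], "yaw": 0, "grip": 10}, {"translation": [-0.16, 0, 1.10], "yaw": 0, "grip": 10},
```

View pics/w9.png

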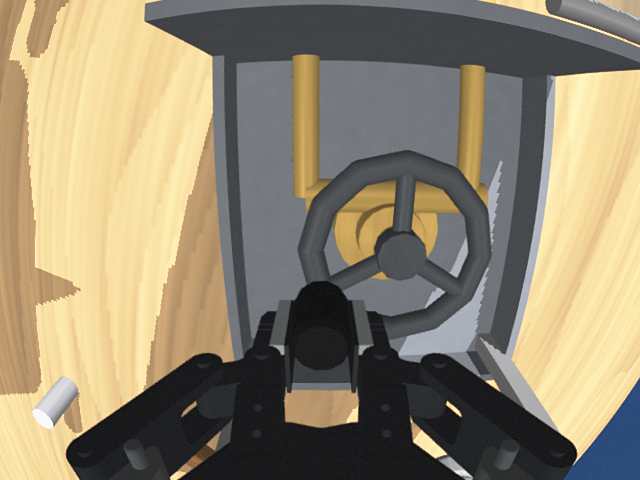

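```bash
python3 -c "
from circ import *
rows((.599,.1703),.042,[-153,-160,-168,-176,-183,-188,-190,-190])
"
```

```text
now ang -149.66792756407816 r 0.04231386186031597 z 0.0919205782121708 F [-3.3 -5.8  4.1]
{"translation": [-0.04, 0, 0.09], "yaw": 0, "grip": 10}, {"translation": [-0.12, 0, 0.28], "yaw": 0, "grip": 10}, {"translation": [-0.18, 0, 0.51], "yaw": 0, "grip": 10}, {"translation": [-0.22, 0, 0.74], "yaw": 0, "grip": 10}, {"translation": [-0.22, 0, 0.94], "yaw": 0, "grip": 10}, {"translation": [-0.20, 0, 1.09], "yaw": 0, "grip": 10}, {"translation": [-0.20, 0, 1.15], "yaw": 0, "grip": 10}, {"translation": [-0.20, 0, 1.15], "yaw": 0, "grip": 10},
```

Emit:
send_rows([
  {"translation": [-0.04,0,0.09],"yaw": 0,"grip": 10},
  {"translation": [-0.12,0,0.28],"yaw": 0,"grip": 10},
  {"translation": [-0.18,0,0.51],"yaw": 0,"grip": 10},
  {"translation": [-0.22,0,0.74],"yaw": 0,"grip": 10},
  {"translation": [-0.22,0,0.94],"yaw": 0,"grip": 10},
  {"translation": [-0.2,0,1.09],"yaw": 0,"grip": 10},
  {"translation": [-0.2,0,1.15],"yaw": 0,"grip": 10},
  {"translation": [-0.2,0,1.15],"yaw": 0,"grip": 10},
  {"translation": [-0.2,0,1.15],"yaw": 0,"grip": 10},
])

```text
time: 23.3
eef_pos: [0.5592, 0.1583, 0.0921]
tcp_rot: [-91.1, 0.0, 16.2]
contact_force: [7.4, -31.9, -1.0]
opening: 0.0229
```

```bash
python3 -c "
from circ import *
st()
rows((.599,.1703),.042,[-180,-180])
im=eyes.read_camera('wrist');cv2.imwrite('pics/w10.png',im[:,:,::-1])
"
```

```text
t 23.3 p [0.5592 0.1583 0.0921] rot [-9.111e+01  3.000e-02  1.618e+01] F [  7.4 -31.9  -1. ] open 0.0229 q [ 11.    6.8 110.5  -1.2  62.6  -4.6]
now ang -179.36485093875552 r 0.041520414603425385 z 0.09208042571296868 F [  7.4 -31.9  -1. ]
{"translation": [-0.02, 0, 0.02], "yaw": 0, "grip": 10}, {"translation": [-0.02, 0, 0.02], "yaw": 0, "grip": 10},
```

View pics/w10.png

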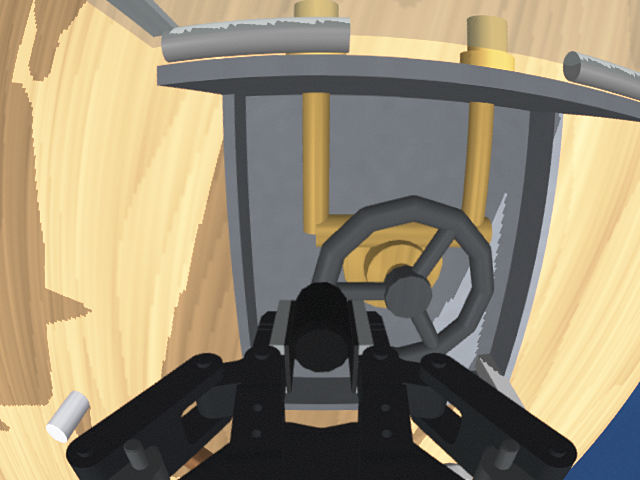

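The wheel is shut against its stop: force rose to 32 N at −179.4°, handle spoke towards stand −x. Now back off two turns, counter-clockwise, with a look before the rear pass.

```bash
python3 -c "
from circ import *
rows((.5993,.1702),.042,[-178,-172,-162]+list(range(-148,45,14))+[50,60,60])
"
```

```text
now ang -179.61797127848837 r 0.04179482915729671 z 0.0920525923144167 F [  8.2 -30.3  -1.1]
{"translation": [-0.01, 0, -0.05], "yaw": 0, "grip": 10}, {"translation": [0.01, 0, -0.22], "yaw": 0, "grip": 10}, {"translation": [0.07, 0, -0.51], "yaw": 0, "grip": 10}, {"translation": [0.25, 0, -0.88], "yaw": 0, "grip": 10}, {"translation": [0.50, 0, -1.20], "yaw": 0, "grip": 10}, {"translation": [0.83, 0, -1.44], "yaw": 0, "grip": 10}, {"translation": [1.21, 0, -1.60], "yaw": 0, "grip": 10}, {"translation": [1.61, 0, -1.67], "yaw": 0, "grip": 10}, {"translation": [2.02, 0, -1.63], "yaw": 0, "grip": 10}, {"translation": [2.41, 0, -1.50], "yaw": 0, "grip": 10}, {"translation": [2.75, 0, -1.28], "yaw": 0, "grip": 10}, {"translation": [3.03, 0, -0.98], "yaw": 0, "grip": 10}, {"translation": [3.23, 0, -0.62], "yaw": 0, "grip": 10}, {"translation": [3.34, 0, -0.22], "yaw": 0, "grip": 10}, {"translation": [3.34, 0, 0.18], "yaw": 0, "grip": 10}, {"translation": [3.25, 0, 0.58], "yaw": 0, "grip": 10}, {"translation": [3.07, 0, 0.95], "yaw": 0, "grip": 10}, {"translation": [2.75, 0, 1.30], "yaw": 0, "grip": 10}, {"translation": [2.51, 0, 1.46], "yaw": 0, "grip": 10}, {"translation": [2.51, 0, 1.46], "yaw": 0, "grip": 10},
```

Emit:
send_rows([
  {"translation": [-0.01,0,-0.05],"yaw": 0,"grip": 10},
  {"translation": [0.01,0,-0.22],"yaw": 0,"grip": 10},
  {"translation": [0.07,0,-0.51],"yaw": 0,"grip": 10},
  {"translation": [0.25,0,-0.88],"yaw": 0,"grip": 10},
  {"translation": [0.5,0,-1.2],"yaw": 0,"grip": 10},
  {"translation": [0.83,0,-1.44],"yaw": 0,"grip": 10},
  {"translation": [1.21,0,-1.6],"yaw": 0,"grip": 10},
  {"translation": [1.61,0,-1.67],"yaw": 0,"grip": 10},
  {"translation": [2.02,0,-1.63],"yaw": 0,"grip": 10},
  {"translation": [2.41,0,-1.5],"yaw": 0,"grip": 10},
  {"translation": [2.75,0,-1.28],"yaw": 0,"grip": 10},
  {"translation": [3.03,0,-0.98],"yaw": 0,"grip": 10},
  {"translation": [3.23,0,-0.62],"yaw": 0,"grip": 10},
  {"translation": [3.34,0,-0.22],"yaw": 0,"grip": 10},
  {"translation": [3.34,0,0.18],"yaw": 0,"grip": 10},
  {"translation": [3.25,0,0.58],"yaw": 0,"grip": 10},
  {"translation": [3.07,0,0.95],"yaw": 0,"grip": 10},
  {"translation": [2.75,0,1.3],"yaw": 0,"grip": 10},
  {"translation": [2.51,0,1.46],"yaw": 0,"grip": 10},
  {"translation": [2.51,0,1.46],"yaw": 0,"grip": 10},
])

```text
time: 25.85
eef_pos: [0.6083, 0.2103, 0.092]
tcp_rot: [-91.2, 0.1, 16.2]
contact_force: [-2.3, -6.9, 0.7]
opening: 0.0224
```

```bash
python3 -c "
from circ import *
st()
rows((.5993,.1702),.042,list(range(66,320,14))+[318])
im=eyes.read_camera('scene');cv2.imwrite('pics/s11.png',cv2.resize(im[60:320,220:480],None,fx=2.3,fy=2.3)[:,:,::-1])
im=eyes.read_camera('top');cv2.imwrite('pics/t11.png',cv2.resize(im[140:300,160:380],None,fx=3.5,fy=3.5)[:,:,::-1])
"
```

```text
t 25.85 p [0.6083 0.2103 0.092 ] rot [-91.21   0.13  16.22] F [-2.3 -6.9  0.7] open 0.0224 q [ 14.8  14.2 102.   -1.3  63.9  -0.8]
now ang 61.15060101268114 r 0.04111787490423928 z 0.09198610258543631 F [-2.3 -6.9  0.7]
{"translation": [-0.11, 0, 0.09], "yaw": 0, "grip": 10}, {"translation": [-0.50, 0, 0.21], "yaw": 0, "grip": 10}, {"translation": [-0.91, 0, 0.24], "yaw": 0, "grip": 10}, {"translation": [-1.31, 0, 0.16], "yaw": 0, "grip": 10}, {"translation": [-1.68, 0, -0.01], "yaw": 0, "grip": 10}, {"translation": [-2.00, 0, -0.27], "yaw": 0, "grip": 10}, {"translation": [-2.25, 0, -0.60], "yaw": 0, "grip": 10}, {"translation": [-2.41, 0, -0.97], "yaw": 0, "grip": 10}, {"translation": [-2.47, 0, -1.38], "yaw": 0, "grip": 10}, {"translation": [-2.44, 0, -1.79], "yaw": 0, "grip": 10}, {"translation": [-2.31, 0, -2.17], "yaw": 0, "grip": 10}, {"translation": [-2.08, 0, -2.52], "yaw": 0, "grip": 10}, {"translation": [-1.78, 0, -2.80], "yaw": 0, "grip": 10}, {"translation": [-1.43, 0, -3.00], "yaw": 0, "grip": 10}, {"translation": [-1.03, 0, -3.10], "yaw": 0, "grip": 10}, {"translation": [-0.62, 0, -3.11], "yaw": 0, "grip": 10}, {"translation": [-0.22, 0, -3.02], "yaw": 0, "grip": 10}, {"translation": [0.14, 0, -2.83], "yaw": 0, "grip": 10}, {"translation": [0.45, 0, -2.57], "yaw": 0, "grip": 10}, {"translation": [0.45, 0, -2.57], "yaw": 0, "grip": 10},
```

View pics/s11.png

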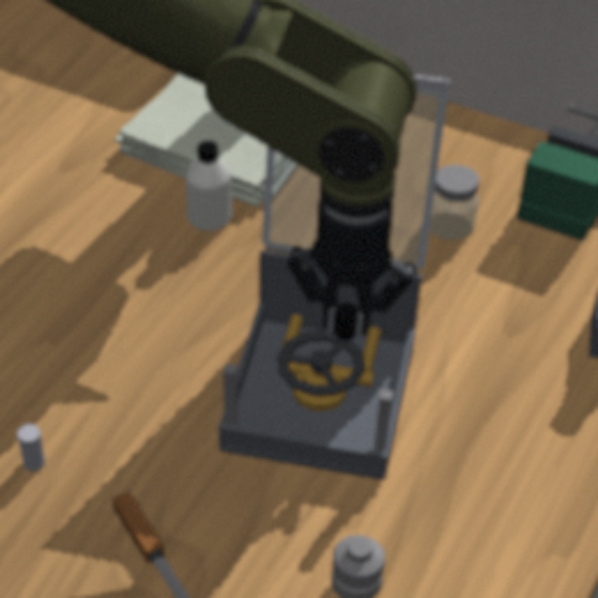

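View pics/t11.png

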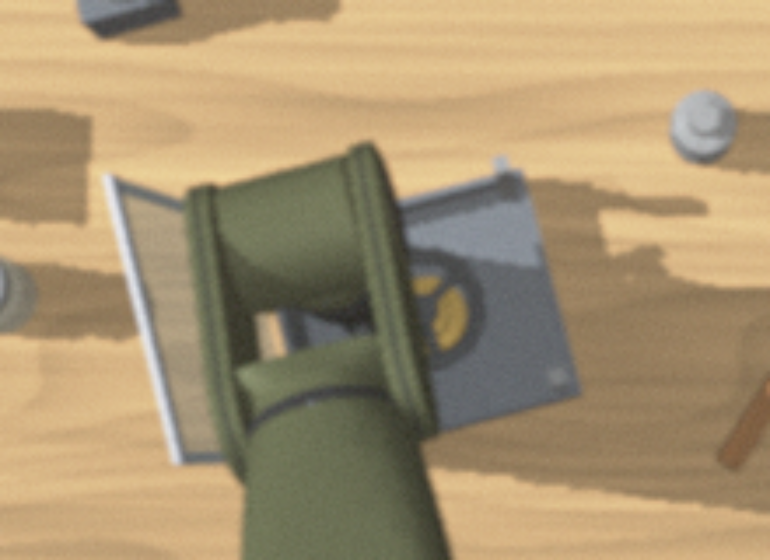

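```bash
python3 -c "
from circ import *
from scipy.optimize import least_squares
P=np.array([[.5592,.1583],[.6083,.2103],[.5699,.1397],[.6419,.1662]])
r=least_squares(lambda c:np.linalg.norm(P-c,axis=1)-.042,[.599,.17]);print(r.x,r.fun*1e3)
for z in (.25,.3,.35): print(z,S(unproj('top',160+188/3.5,140+195/3.5,z)),S(unproj('top',160+235/3.5,140+470/3.5,z)))
rows(r.x,.042,list(range(66,320,14))+[318])
"
```

```text
[0.59989807 0.16910694] [0.10846991 0.04117725 0.00776812 0.10239912]
0.25 (np.float64(86.96289841234129), np.float64(113.592398440668)) (np.float64(-93.77935512121131), np.float64(127.33771702536542))
0.3 (np.float64(75.02572389012036), np.float64(104.60543385325352)) (np.float64(-97.67281234307013), np.float64(117.73903351369731))
0.35 (np.float64(63.088549367899454), np.float64(95.6184692658391)) (np.float64(-101.56626956492894), np.float64(108.14035000202928))
now ang 62.250847339553964 r 0.04206016479212446 z 0.09197137575537724 F [-2.5 -6.7  1.3]
{"translation": [-0.10, 0, 0.05], "yaw": 0, "grip": 10}, {"translation": [-0.49, 0, 0.17], "yaw": 0, "grip": 10}, {"translation": [-0.90, 0, 0.19], "yaw": 0, "grip": 10}, {"translation": [-1.30, 0, 0.11], "yaw": 0, "grip": 10}, {"translation": [-1.67, 0, -0.06], "yaw": 0, "grip": 10}, {"translation": [-1.99, 0, -0.32], "yaw": 0, "grip": 10}, {"translation": [-2.24, 0, -0.65], "yaw": 0, "grip": 10}, {"translation": [-2.40, 0, -1.02], "yaw": 0, "grip": 10}, {"translation": [-2.46, 0, -1.43], "yaw": 0, "grip": 10}, {"translation": [-2.43, 0, -1.84], "yaw": 0, "grip": 10}, {"translation": [-2.30, 0, -2.22], "yaw": 0, "grip": 10}, {"translation": [-2.07, 0, -2.57], "yaw": 0, "grip": 10}, {"translation": [-1.77, 0, -2.85], "yaw": 0, "grip": 10}, {"translation": [-1.42, 0, -3.05], "yaw": 0, "grip": 10}, {"translation": [-1.02, 0, -3.15], "yaw": 0, "grip": 10}, {"translation": [-0.61, 0, -3.16], "yaw": 0, "grip": 10}, {"translation": [-0.21, 0, -3.07], "yaw": 0, "grip": 10}, {"translation": [0.15, 0, -2.88], "yaw": 0, "grip": 10}, {"translation": [0.46, 0, -2.61], "yaw": 0, "grip": 10}, {"translation": [0.46, 0, -2.61], "yaw": 0, "grip": 10},
```

Emit:
send_rows([
  {"translation": [-0.1,0,0.05],"yaw": 0,"grip": 10},
  {"translation": [-0.49,0,0.17],"yaw": 0,"grip": 10},
  {"translation": [-0.9,0,0.19],"yaw": 0,"grip": 10},
  {"translation": [-1.3,0,0.11],"yaw": 0,"grip": 10},
  {"translation": [-1.67,0,-0.06],"yaw": 0,"grip": 10},
  {"translation": [-1.99,0,-0.32],"yaw": 0,"grip": 10},
  {"translation": [-2.24,0,-0.65],"yaw": 0,"grip": 10},
  {"translation": [-2.4,0,-1.02],"yaw": 0,"grip": 10},
  {"translation": [-2.46,0,-1.43],"yaw": 0,"grip": 10},
  {"translation": [-2.43,0,-1.84],"yaw": 0,"grip": 10},
  {"translation": [-2.3,0,-2.22],"yaw": 0,"grip": 10},
  {"translation": [-2.07,0,-2.57],"yaw": 0,"grip": 10},
  {"translation": [-1.77,0,-2.85],"yaw": 0,"grip": 10},
  {"translation": [-1.42,0,-3.05],"yaw": 0,"grip": 10},
  {"translation": [-1.02,0,-3.15],"yaw": 0,"grip": 10},
  {"translation": [-0.61,0,-3.16],"yaw": 0,"grip": 10},
  {"translation": [-0.21,0,-3.07],"yaw": 0,"grip": 10},
  {"translation": [0.15,0,-2.88],"yaw": 0,"grip": 10},
  {"translation": [0.46,0,-2.61],"yaw": 0,"grip": 10},
  {"translation": [0.46,0,-2.61],"yaw": 0,"grip": 10},
])

```text
time: 28.45
eef_pos: [0.6381, 0.1518, 0.0925]
tcp_rot: [-91.2, 0.1, 16.2]
contact_force: [1.6, 1.8, -21.3]
opening: 0.0224
```

```bash
python3 -c "
from circ import *
st()
rows((.5999,.1691),.042,list(range(326,530,12))+[530,530])
im=eyes.read_camera('top');cv2.imwrite('pics/t12.png',cv2.resize(im[140:300,160:380],None,fx=3.5,fy=3.5)[:,:,::-1])
"
```

```text
t 28.45 p [0.6381 0.1518 0.0925] rot [-9.116e+01  7.000e-02  1.623e+01] F [  1.6   1.8 -21.3] open 0.0224 q [  9.2  15.4 100.4  -1.3  64.1  -6.5]
now ang -40.50139122420579 r 0.04198360636620158 z 0.09246764887150957 F [  1.6   1.8 -21.3]
{"translation": [0.12, 0, 0.15], "yaw": 0, "grip": 10}, {"translation": [0.28, 0, 0.46], "yaw": 0, "grip": 10}, {"translation": [0.38, 0, 0.80], "yaw": 0, "grip": 10}, {"translation": [0.40, 0, 1.15], "yaw": 0, "grip": 10}, {"translation": [0.36, 0, 1.50], "yaw": 0, "grip": 10}, {"translation": [0.24, 0, 1.83], "yaw": 0, "grip": 10}, {"translation": [0.05, 0, 2.12], "yaw": 0, "grip": 10}, {"translation": [-0.19, 0, 2.38], "yaw": 0, "grip": 10}, {"translation": [-0.48, 0, 2.57], "yaw": 0, "grip": 10}, {"translation": [-0.81, 0, 2.71], "yaw": 0, "grip": 10}, {"translation": [-1.16, 0, 2.77], "yaw": 0, "grip": 10}, {"translation": [-1.51, 0, 2.76], "yaw": 0, "grip": 10}, {"translation": [-1.85, 0, 2.67], "yaw": 0, "grip": 10}, {"translation": [-2.16, 0, 2.52], "yaw": 0, "grip": 10}, {"translation": [-2.44, 0, 2.30], "yaw": 0, "grip": 10}, {"translation": [-2.67, 0, 2.03], "yaw": 0, "grip": 10}, {"translation": [-2.83, 0, 1.72], "yaw": 0, "grip": 10}, {"translation": [-2.93, 0, 1.39], "yaw": 0, "grip": 10}, {"translation": [-2.93, 0, 1.39], "yaw": 0, "grip": 10},
```

View pics/t12.png

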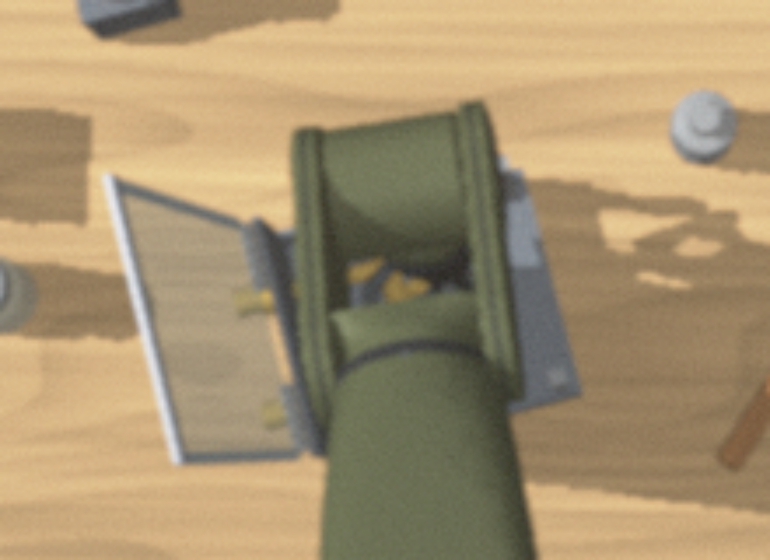

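Guard unchanged; it has turned 500° so far. There is a 21 N vertical pull, so I relieve it slightly while going on to 530°.

Emit:
send_rows([
  {"translation": [0.12,0.02,0.15],"yaw": 0,"grip": 10},
  {"translation": [0.28,0.04,0.46],"yaw": 0,"grip": 10},
  {"translation": [0.38,0.06,0.8],"yaw": 0,"grip": 10},
  {"translation": [0.4,0.08,1.15],"yaw": 0,"grip": 10},
  {"translation": [0.36,0.08,1.5],"yaw": 0,"grip": 10},
  {"translation": [0.24,0.08,1.83],"yaw": 0,"grip": 10},
  {"translation": [0.05,0.08,2.12],"yaw": 0,"grip": 10},
  {"translation": [-0.19,0.08,2.38],"yaw": 0,"grip": 10},
  {"translation": [-0.48,0.08,2.57],"yaw": 0,"grip": 10},
  {"translation": [-0.81,0.08,2.71],"yaw": 0,"grip": 10},
  {"translation": [-1.16,0.08,2.77],"yaw": 0,"grip": 10},
  {"translation": [-1.51,0.08,2.76],"yaw": 0,"grip": 10},
  {"translation": [-1.85,0.08,2.67],"yaw": 0,"grip": 10},
  {"translation": [-2.16,0.08,2.52],"yaw": 0,"grip": 10},
  {"translation": [-2.44,0.08,2.3],"yaw": 0,"grip": 10},
  {"translation": [-2.67,0.08,2.03],"yaw": 0,"grip": 10},
  {"translation": [-2.83,0.08,1.72],"yaw": 0,"grip": 10},
  {"translation": [-2.93,0.08,1.39],"yaw": 0,"grip": 10},
  {"translation": [-2.93,0.08,1.39],"yaw": 0,"grip": 10},
])

```text
time: 30.88
eef_pos: [0.5582, 0.164, 0.092]
tcp_rot: [-91.2, 0.0, 16.2]
contact_force: [-3.0, -0.3, 6.5]
opening: 0.0226
```

```bash
python3 -c "
from circ import *
st()
rows((.5999,.1691),.042,[535,538,539.5,539.5])
im=eyes.read_camera('wrist');cv2.imwrite('pics/w13.png',im[:,:,::-1])
"
```

```text
t 30.88 p [0.5582 0.164  0.092 ] rot [-9.117e+01  3.000e-02  1.620e+01] F [-3.  -0.3  6.5] open 0.0226 q [ 11.6   6.9 110.4  -1.3  62.6  -4. ]
now ang -189.17563117522704 r 0.042033707110363694 z 0.09196160267930274 F [-3.  -0.3  6.5]
{"translation": [-0.01, 0, -0.12], "yaw": 0, "grip": 10}, {"translation": [-0.02, 0, -0.21], "yaw": 0, "grip": 10}, {"translation": [-0.02, 0, -0.25], "yaw": 0, "grip": 10}, {"translation": [-0.02, 0, -0.25], "yaw": 0, "grip": 10},
```

View pics/w13.png

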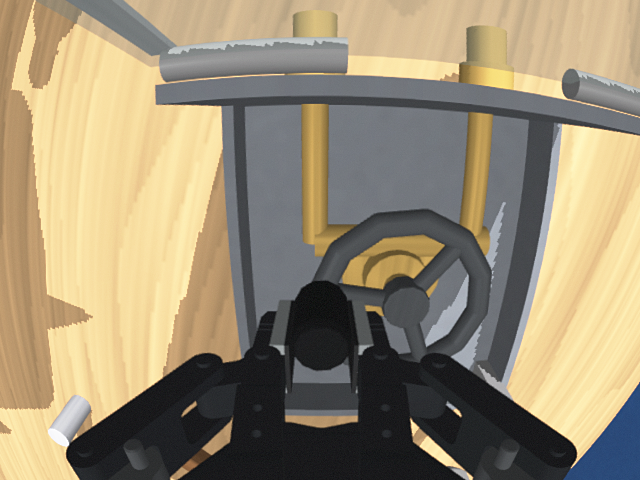

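Emit:
send_rows([
  {"translation": [-0.01,0.01,-0.12],"yaw": 0,"grip": 10},
  {"translation": [-0.02,0.02,-0.21],"yaw": 0,"grip": 10},
  {"translation": [-0.02,0.02,-0.25],"yaw": 0,"grip": 10},
  {"translation": [-0.02,0.02,-0.25],"yaw": 0,"grip": 10},
])

```text
time: 31.42
eef_pos: [0.5595, 0.1576, 0.092]
tcp_rot: [-91.2, 0.1, 16.2]
contact_force: [-2.1, 0.8, 4.7]
opening: 0.0226
```

```bash
python3 -c "
from circ import *
st()
rows((.5999,.1691),.042,[539.5])
im=eyes.read_camera('wrist');cv2.imwrite('pics/w14.png',im[:,:,::-1])
a=cv2.imread('pics/w10.png');b=im[:,:,::-1]
cv2.imwrite('pics/cmp.png',np.hstack([a[180:380,270:520],b[180:380,270:520]]))
"
```

```text
t 31.43 p [0.5595 0.1576 0.092 ] rot [-9.120e+01  6.000e-02  1.621e+01] F [-2.1  0.8  4.7] open 0.0226 q [ 11.    6.8 110.5  -1.3  62.7  -4.6]
now ang -180.31187478236396 r 0.04202561817911626 z 0.09202891350957544 F [-2.1  0.8  4.7]
{"translation": [0.00, 0, 0.01], "yaw": 0, "grip": 10},
```

View pics/cmp.png

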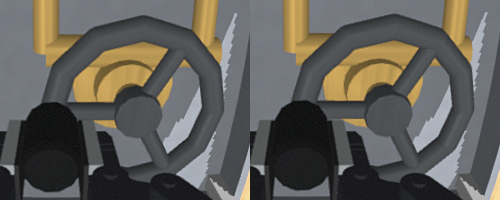

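Handle is at 539.7°, i.e. 719.7–721° from the stop, and the spokes match the shut picture. Final look at the bench.

```bash
python3 -c "
from h import *
im=eyes.read_camera('scene');cv2.imwrite('pics/s15.png',im[:,:,::-1]);st();print(observe()['qd'].round(2))
"
```

```text
t 31.52 p [0.5594 0.1577 0.092 ] rot [-9.121e+01  7.000e-02  1.622e+01] F [-4.2 -0.   5.5] open 0.0225 q [ 11.    6.8 110.5  -1.4  62.7  -4.6]
[ 0.04 -0.01 -0.01 -0.04 -0.05 -0.09]
```

View pics/s15.png

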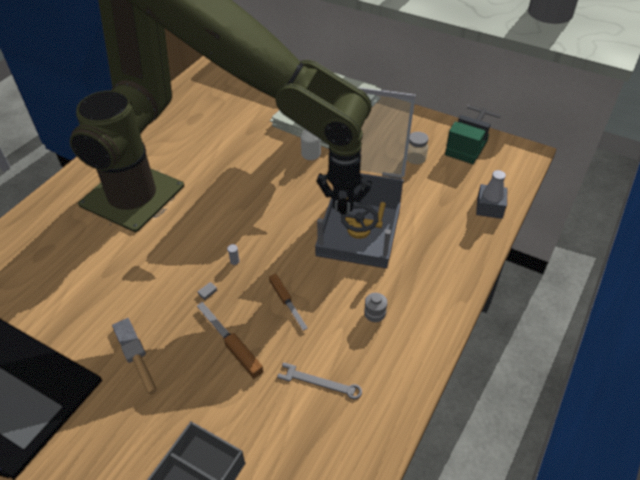

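The guard is open, the tool lies flat at (228,340), the bystanders are where they were, and the gripper holds the handle. Handing in.

```bash
python3 -c "
from cell import ticket
print(ticket.finish_job())"
```

```text
the job is handed in; nothing more can be done
None
```

The valve is reset, and I handed the job in at 31.5 s of the 72 s allowed.

- **Guard:** I pried it up with the larger blade tool and swung it to about 98–100°, just past upright. It had not moved in the later pictures.
- **Tool:** it is back flat on the table in its original place.
- **Shutting the valve:** I gripped the crank handle and turned clockwise until it met the stop, where the force rose to about 32 N with the handle towards the stand's −x.
- **Backing off:** I turned it back two full turns, about 720–721° by the arm's own position. The wheel's spokes match the picture taken at the stop, and the joints were at rest.
- **At hand-in:** the gripper still holds the handle with about 7 N of residual force. The bystanders look unmoved in the last scene picture.

- **Disagreements:** the cameras differed by 2–4 mm on where the stand is, so I fitted the wheel's axis from the handle's positions, with about 0.1 mm residual. By that fit the stop lies about 1.3° off the direction expected from the stand's edges, so I finished between the two.
- **Vertical pull:** about 21 N built up briefly during the second turn, and I relieved it.

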